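Pack the torch-spares box: pliers below, loose-parts tray above, lid shut and latched

ROBOT

A 6-joint arm with a two-finger parallel gripper is mounted at the origin on a cart in front of the work surface, level with it; the furniture and walls round the work are solid. World frame = base frame: x ahead of the robot, y to its left, z up, the work surface at z = 0. Lengths are in m, angles in rad, forces in N, time in s.
With the tool pointing down it reaches from about 0.35 to 0.775 m from the base axis. Payload 7.3 kg.
Tool frame: the origin (TCP) lies midway between the tips of the shut fingers; the grasp point (between the pads) lies 19 mm behind it (robot.grasp_offset is the z of the grasp point in the tool frame, in m); z points along the fingers, y is the direction in which the jaws open and shut (so a half turn about z gives the same grasp; the last joint's range is limited). The gripper opens to 92 mm and grips with 3 to 60 N. Pads are 19 mm wide; open, the fingers measure 130 mm over their backs; the gripper's body (75 mm by 190 mm) begins 47 mm behind the grasp point.
Start: joints at [1.021, 0.342, 1.524, -0, 1.275, -0.146], TCP at [0.206, 0.483, 0.227] pointing down, gripper open.
Joint ranges: [-2.53, 2.53], [-0.77, 2.02], [0.04, 2.7], [-1, 4.14], [0.28, 2.66], [-3.11, 3.11]. Speed limits (rad/s): [2.57, 2.57, 3.14, 3.14, 3.14, 3.14].

INTERFACE

Orientations are given as [roll, pitch, yaw] about the fixed x, y, z axes, in that order (R = Rz(yaw) Ry(pitch) Rx(roll)).
In Python, from cell import observe, imaging, workorder, robot gives the robot as it stands. The module is installed in compiled form; this text tells all that it offers.
- The arm moves only by the tool send_rows, never from a script. Its argument "series" is a list of rows, each a list of 7 numbers: the shift along the tool's x, y, z in m, then the turn, a rotation vector about the tool's x, y, z in rad, then the closure, from 0 (fully open) to 1 (shut). A call has 1 to 5 rows; each row shifts and turns the commanded pose from where the row before left it, along the tool's axes as they then stand; what a row does not reach is not made up. A row lasts 1/12 s, in which the tool goes at most 41.7 mm and 7.16 degrees, less where a joint would pass 70% of its speed; a pose out of reach is approached as far as the arm can. A call is refused whole if a number of a shift passes 0.0417 or a number of a turn 0.125, either way. A call with a gripper value outside its range is refused whole. The fingers move at their own pace and stop on an object; "newtons" is the grip in N (left out, the last holds). Time passes only in rows, so rows that do not move let the fingers close. It gives the time, the measured TCP pose, the force and the opening at its end, in the units of the state.
- observe(): the state, without advancing time (a new reading comes with each control period).
- imaging.read_camera(name): name is "side" or "top"; returns a dict with "color" (420x560x3 uint8, red, green, blue), "range_z" (420x560 float32, m along the optical axis (not along the pixel's ray), 0 where there is no reading), "vfov" (degrees; the focal length in pixels is half the picture's height over the tangent of half this angle, whatever the lens; pixels are square), "cx", "cy" (the principal point, pixels), "dist_coeffs" ([k1, k2, p1, p2, k3] as OpenCV has them; the pictures are not rectified), "T" (4x4, takes a point from camera to world coordinates). Camera axes: x right, y down, z forward; pixel columns grow to the right and rows downward; lengths in m; the calibration is good to about 2 mm. A picture is of the moment at which its call begins.
- workorder.hand_in(): hands the job in, once; it reports no verdict.
The state is a dict: "time": time; "qpos": joint angles; "qvel": joint speeds; "joint_efforts": joint torques, N m; "tool_pos": TCP position; "tool_rot": TCP orientation; "contact_force": force on the tool from outside, world axes, zero at the start; "torque": the same for the moment, N m; "opening": finger opening in m.
Only numpy, scipy, OpenCV 4.12 (cv2) and the standard library are available. Lean on these libraries where they do the work, as an engineer would, in place of code of your own. Each camera call takes 0.05 s, during which the arm holds its last target.

TASK

Pack the grey steel torch-spares box for the next job: lay the red-handled pliers that lie between it and the tray flat in the bottom of the box, then lift the open tray of loose contact tips by its grip, carry it level so that nothing falls out, and set it down without dropping it on its ledges in the box, above the pliers. Then shut the lid and fasten it by turning its T-handle a quarter turn clockwise.

Things in the scene. Friction and masses are not known exactly. Their poses are not given: they have to be found in the camera images.
- spares_box: Grey sheet-steel tool box, fixed, 150 (x) x 285 (y) mm, walls 3 mm, rim 85 mm high, lid standing open behind it. Origin: centre of its underside; x to the back (hinge side), y along its length. Opening 144 x 279 mm. Front and back walls each carry a ledge 12 mm wide for the tray, top 37 mm above the origin, 120 mm clear between them. Drop handles on the ends stick out 10 mm.
- box_floor (a point): Centre of the box's inner floor, 8 mm above its origin; axes as the box's.
- tray_seat (a point): Where the tray's origin comes to lie when it rests on the ledges: 37 mm above the box's origin, axes as the box's. The tray fits with 5 mm to spare at the front and back and 6 mm at the ends, either way round.
- lid_hinge (a point): Middle of the lid's hinge line, which runs along the box's y; at x = +75 mm, z = 85 mm from the box's origin.
- lid (a joint): Lid angle, rad: 0 shut, 1.9 at its stop; starts a little past upright. The hinge is stiff: the lid stays at any angle and follows a push of 2 to 4 N near its free edge, all the way down. The lid is a pan, 150 mm from hinge to free edge, 285 mm wide, 43 mm deep; open, its outside faces the back, so it is pushed shut from behind.
- lid_edge (a point): Middle of the lid's free edge on its outside: 150 mm from the hinge, 43 mm off the lid's rim plane. Shut, it is the upper front edge of the lid, 128 mm above the box's underside.
- latch (a joint): Angle of the lid's T-handle, rad: 0 unlatched (bar at right angles to the lid's front edge), 1.571 latched, at its stop (bar along the front edge); grows clockwise seen from above the shut lid; turns stiffly (0.06 N m). Below the lid its tongue swings into a slot of the box's front wall and locks the lid; turned too early it keeps the lid from closing.
- latch_grip (a point): Middle of the T-handle's black bar, 56 x 12 x 20 mm, standing on the lid's outside on the middle line, 22 mm from the free edge; this point is 23 mm off the lid's top plate, the bar begins 13 mm off it and ends 33 mm off it.
- tray: Loose open tote tray of bare steel, 134 (x) x 266 (y) mm, 0.42 kg, walls 3 mm thick and 32 mm high, floor 3 mm, a divider along y on its middle line. Origin: centre of its underside, z up.
- tray_handle (a point): Middle of the tray's black grip, 13 (across) x 112 (along the tray's y) x 22 mm high, over the middle of the tray: this point is 64 mm above the tray's underside; the grip's underside is at 53 mm, its top at 75 mm. The whole tray fits below the shut lid.
- contact_tip_1: Copper contact tip, 8 mm thick, 30 mm long, loose in the tray; origin on its surface midway along.
- contact_tip_2: As contact_tip_1, another one in the tray.
- contact_tip_3: As contact_tip_1, a third one, on the other (+x) side of the tray's divider.
- pliers: Welding pliers with red handles lying flat between the tray and the box, 239 mm long (along y), 74 mm wide over the handles, 18 mm thick, 0.3 kg. Origin: under the middle; the nose points to -y, the handles to +y.
- pliers_neck (a point): The pliers' joint, 36 mm from their origin towards the nose, 9 mm above the underside: 20 to 34 mm wide, 5 to 15 mm above the underside; they can be held here across the joint.

How it is judged:
On the way, in this order (a step that is already met when the one before it is completed fails the run):
1. the pliers lie flat on the box's floor, let go (z of pliers in the frame of box_floor below 0.01 m and x of pliers in the frame of box_floor between -0.07 and 0.07 m and y of pliers in the frame of box_floor between -0.135 and 0.135 m and angle between pliers's own z axis and vertical below 0.1 rad and contact force between pliers and the fingers below 0.5 N), for 0.2 s.
2. the tray, with all three contact tips in it, rests on its ledges above the pliers (distance between tray and tray_seat below 0.012 m and z of tray in the frame of tray_seat between -0.004 and 0.005 m and angle between tray's own z axis and vertical below 0.04 rad and x of contact_tip_1 in the frame of tray between -0.066 and 0.066 m and y of contact_tip_1 in the frame of tray between -0.132 and 0.132 m and z of contact_tip_1 in the frame of tray between -0.002 and 0.04 m and x of contact_tip_2 in the frame of tray between -0.066 and 0.066 m and y of contact_tip_2 in the frame of tray between -0.132 and 0.132 m and z of contact_tip_2 in the frame of tray between -0.002 and 0.04 m and x of contact_tip_3 in the frame of tray between -0.066 and 0.066 m and y of contact_tip_3 in the frame of tray between -0.132 and 0.132 m and z of contact_tip_3 in the frame of tray between -0.002 and 0.04 m and z of pliers in the frame of box_floor below 0.01 m and x of pliers in the frame of box_floor between -0.07 and 0.07 m and y of pliers in the frame of box_floor between -0.135 and 0.135 m and angle between pliers's own z axis and vertical below 0.1 rad), for 0.2 s.
3. the lid is shut (value of joint lid below 0.03 rad), for 0.2 s.
4. the T-handle is turned a quarter turn clockwise with the lid shut (value of joint lid below 0.03 rad and value of joint latch above 1.35 rad), for 0.2 s.
At the end, for the whole second after the job is handed in: The pliers lie flat on the box's floor (within 10 mm of it in height); the tray rests level on its ledges (within 12 mm, tilt under 0.04 rad) with the three contact tips in it; the lid is shut (under 0.03 rad) and the T-handle turned past 1.35 rad; all at rest (all of step 2 and all of step 4 and linear speed of each of tray, pliers below 0.02 m/s); the robot touches nothing.
It fails at once if the tray is tilted by more than 0.3 rad (angle between tray's own z axis and vertical above 0.3 rad).
It fails at once if a contact tip leaves the tray (not (z of contact_tip_1 in the frame of tray between -0.012 and 0.1 m and z of contact_tip_2 in the frame of tray between -0.012 and 0.1 m and z of contact_tip_3 in the frame of tray between -0.012 and 0.1 m and horizontal distance between each of contact_tip_1, contact_tip_2, contact_tip_3 and tray below 0.16 m)).
It fails at once if the tray is dropped into the box (faster than 0.7 m/s above or in it) (linear speed of tray above 0.7 m/s and horizontal distance between tray and tray_seat below 0.06 m).
It also fails if it takes over 72 s, if anything falls off the work surface, if the arm or the gripper's body presses on something with over 40 N, if the wrist force passes 120 N, or if a joint passes its speed limit or range.

## Working session

There is one attempt and no reset: what is moved stays moved. The work goes in short steps, Python scripts to look and compute and a tool call to move; the robot and the scene stay as the last step left them, time stands still between calls to the robot, and variables do not carry over. Pictures are saved under pics/ and viewed, and the job is handed in when it is done.

Besides the shell and the picture viewer there is one more tool, called by a JSON object that holds its "api" and its "payload". send_rows: Moves the arm, as the interface text tells. Its arguments: {"type":"object","properties":{"series":{"type":"array","items":{"type":"array","items":{"type":"number"}}},"newtons":{"type":"number"}},"required":["series"]}

```bash
ls; mkdir -p pics
cat > h.py <<'E'
import numpy as np, cv2
from cell import observe, imaging, workorder, robot
def snap(n,tag):
    c=imaging.read_camera(n); cv2.imwrite(f'pics/{tag}.png',c['color'][:,:,::-1]); np.save(f'/tmp/{tag}.npy',c,allow_pickle=True); return c
def load(tag): return np.load(f'/tmp/{tag}.npy',allow_pickle=True).item()
def K(c):
    h,w=c['range_z'].shape; f=h/2/np.tan(np.radians(c['vfov'])/2)
    return np.array([[f,0,c['cx']],[0,f,c['cy']],[0,0,1.]])
def rays(c,uv):
    uv=np.array(uv,float).reshape(-1,1,2)
    n=cv2.undistortPoints(uv,K(c),np.array(c['dist_coeffs'],float)).reshape(-1,2)
    return np.c_[n,np.ones(len(n))]
def pts(c,uv):
    uv=np.array(uv).reshape(-1,2).astype(int); z=c['range_z'][uv[:,1],uv[:,0]]
    p=rays(c,uv)*z[:,None]; return p@c['T'][:3,:3].T+c['T'][:3,3]
def plane(c,uv,z):
    d=rays(c,uv)@c['T'][:3,:3].T; o=c['T'][:3,3]; return o+d*((z-o[2])/d[:,2])[:,None]
def cloud(c):
    h,w=c['range_z'].shape; v,u=np.mgrid[:h,:w]; uv=np.c_[u.ravel(),v.ravel()]
    return pts(c,uv).reshape(h,w,3)
E
python3 - <<'E'
from h import *
np.set_printoptions(precision=4,suppress=True)
for n in('side','top'):
    c=snap(n,n+'0'); print(n,c['T'],c['vfov'],c['cx'],c['cy'],c['dist_coeffs'])
print(observe()); print(robot.grasp_offset)
E
```

```text
pics
side [[-0.9987 -0.0352  0.0378  0.5385]
 [-0.0504  0.5066 -0.8607  0.7752]
 [ 0.0112 -0.8615 -0.5077  0.5755]
 [ 0.      0.      0.      1.    ]] 54.027130771313246 282.9307498809298 218.67586916459985 [-0.0795  0.      0.      0.      0.    ]
top [[ 0.0089 -0.9899  0.1411  0.4162]
 [-0.9999 -0.0108 -0.0125 -0.0093]
 [ 0.0139 -0.141  -0.9899  1.118 ]
 [ 0.      0.      0.      1.    ]] 48.87762925844555 268.98371972096396 212.3473241912855 [-0.0657  0.      0.      0.      0.    ]
{'time': 0.1, 'qpos': array([ 1.021 ,  0.3426,  1.5249,  0.    ,  1.2754, -0.146 ]), 'qvel': array([-0.0005, -0.0019, -0.0028,  0.0007, -0.0006,  0.0021]), 'joint_efforts': array([  0.0018, -43.2005, -24.4696,   0.072 ,   0.0526,  -0.0001]), 'tool_pos': array([0.2061, 0.4825, 0.2261]), 'tool_rot': array([-3.1403, -0.0002,  2.7378]), 'contact_force': array([-0.5886, -0.2507, -0.55  ]), 'torque': array([ 0.0213, -0.0067, -0.0281]), 'opening': 0.09222210109473022}
-0.0188
```

View pics/side0.png

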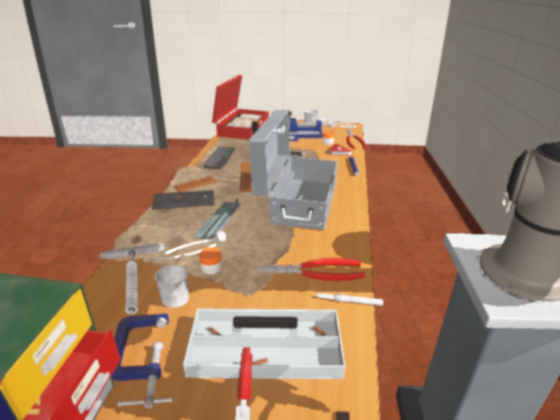

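View pics/top0.png

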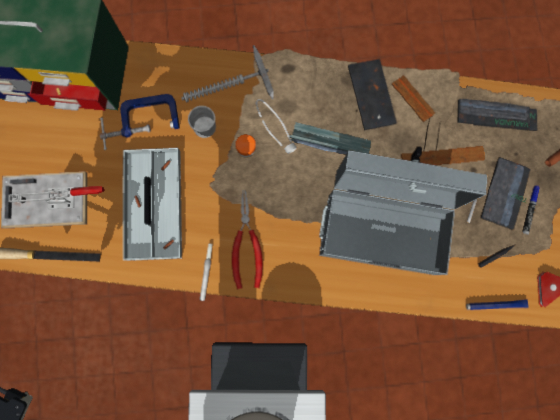

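Top view: tray (123–180, 148–260), pliers with their nose at (245,195) and handle ends at about (237–262, 285), and the box (320–450, 190–270) with the open lid behind it. Next I'll measure them.

```bash
cat > m.py <<'E'
from h import *
np.set_printoptions(precision=4,suppress=True)
c=load('top0'); P=cloud(c); col=c['color'].astype(int)
def rect(mask,name):
    q=P[mask]; r=cv2.minAreaRect(q[:,:2].astype(np.float32)); print(name,len(q),'ctr',np.array(r[0]),'size',np.array(r[1]),'ang',r[2],'z',np.percentile(q[:,2],[5,50,95])); return q
X,Y,Z=P[...,0],P[...,1],P[...,2]
reg=lambda u0,u1,v0,v1:(np.add.outer(np.arange(420)*0,np.arange(560))>=u0)&(np.arange(560)[None]<=u1)&(np.arange(420)[:,None]>=v0)&(np.arange(420)[:,None]<=v1)
# tray
t=reg(115,185,142,266)
rect(t&(Z>0.022)&(Z<0.04),'tray rim')
rect(t&(Z>0.06)&(Z<0.09),'tray handle')
R,G,B=col[...,0],col[...,1],col[...,2]
red=reg(225,270,222,295)&(R>1.8*G)&(R>1.8*B)&(R>70)&(Z>0.006)
q=rect(red,'pliers red')
rect(reg(225,270,190,295)&(Z>0.006)&(Z<.03),'pliers all')
b=reg(300,470,150,290)
rect(b&(Z>0.078)&(Z<0.09)&(X<.46),'box rim')
for u,v in [(242,200),(244,210),(245,222),(246,230)]: print(u,v,pts(c,[(u,v)]))
for zlo in (0.0,0.03,0.06,0.09,.12,.15,.18,.21,.24):
    m=b&(Z>zlo)&(Z<zlo+.03); 
    if m.sum()>20: print(zlo,m.sum(),np.percentile(X[m],[1,50,99]),np.percentile(Y[m],[1,99]))
im=cv2.imread('pics/top0.png')
cv2.imwrite('pics/crop1.png',cv2.resize(im[140:300,110:300],None,fx=4,fy=3.75,interpolation=cv2.INTER_CUBIC)[:600,:800])
cv2.imwrite('pics/crop2.png',cv2.resize(im[140:290,300:500],None,fx=4,fy=4,interpolation=cv2.INTER_CUBIC))
E
python3 m.py
```

```text
tray rim 803 ctr [0.5921 0.2608] size [0.2687 0.1385] ang 3.0613105297088623 z [0.0233 0.0301 0.035 ]
tray handle 322 ctr [0.5915 0.2587] size [0.1151 0.0137] ang 2.425907611846924 z [0.0622 0.0735 0.0773]
pliers red 771 ctr [0.4622 0.0295] size [0.138  0.0708] ang 4.061180114746094 z [0.01   0.0152 0.0196]
pliers all 1179 ctr [0.5067 0.0226] size [0.2498 0.109 ] ang 3.6926722526550293 z [0.0068 0.014  0.0189]
box rim 156 ctr [ 0.4428 -0.327 ] size [0.0314 0.203 ] ang 0.26541438698768616 z [0.0802 0.0843 0.0872]
242 200 [[0.6025 0.0422 0.0174]]
244 210 [[0.5806 0.0377 0.0008]]
245 222 [[0.5492 0.0341 0.0171]]
246 230 [[ 0.5319  0.0321 -0.0015]]
0.0 12225 [0.3922 0.5354 0.7347] [-0.5192 -0.1015]
0.03 1817 [0.4347 0.5641 0.6139] [-0.4451 -0.1434]
0.06 3067 [0.4323 0.6051 0.6502] [-0.4468 -0.1465]
0.09 503 [0.5765 0.6246 0.6568] [-0.4518 -0.1684]
0.12 116 [0.5774 0.6001 0.6621] [-0.4527 -0.1681]
0.15 86 [0.5791 0.6016 0.6642] [-0.4521 -0.1683]
0.18 67 [0.5907 0.6479 0.6742] [-0.3225 -0.1686]
0.21 2806 [0.5913 0.6292 0.6674] [-0.4182 -0.1716]
```

View pics/crop1.png

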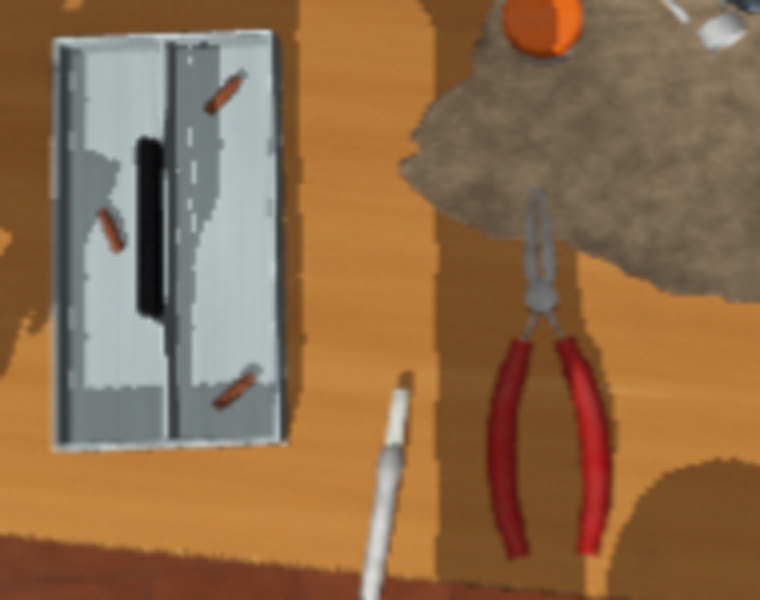

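View pics/crop2.png

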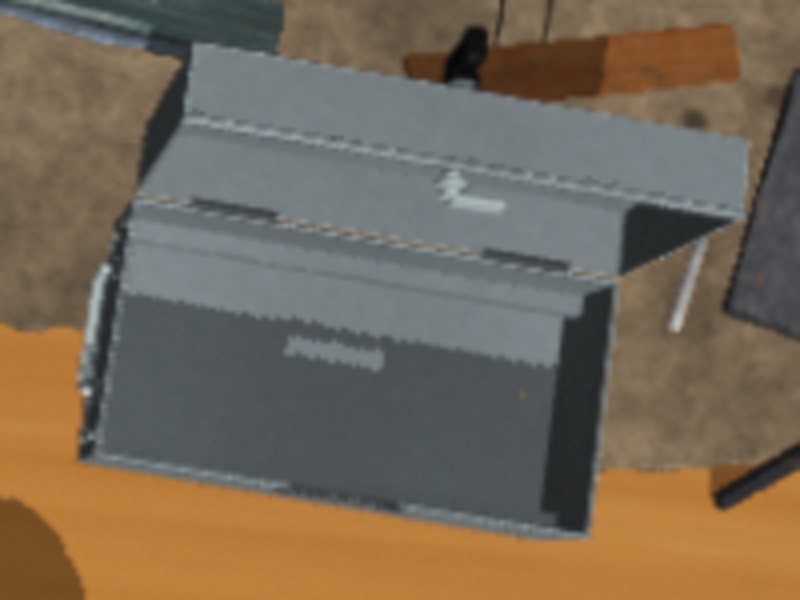

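```bash
cat > m2.py <<'E'
from h import *
np.set_printoptions(precision=4,suppress=True)
c=load('top0')
b=plane(c,[(320.5,255),(447,274.5),(454,210),(333.7,189.5)],.085)
print(b, b.mean(0))
for i in range(4): 
    d=b[(i+1)%4]-b[i]; print(np.linalg.norm(d),np.degrees(np.arctan2(d[1],d[0])))
k=110+np.array([538,541,517,590])/4; v=140+np.array([190,297,556,552])/3.75
p=plane(c,np.c_[k,v],.012); print('pliers nose,neck,hL,hR',p)
d=p[0]-(p[2]+p[3])/2; print(np.linalg.norm(d),np.degrees(np.arctan2(d[1],d[0])))
# colour mask check for neck
k=110+np.array([150,140,162,138,160])/4; v=140+np.array([228,140,140,316,318])/3.75
print('tray handle',plane(c,np.c_[k,v],.075))
k=110+np.array([54,272,286,54])/4; v=140+np.array([40,32,440,448])/3.75
q=plane(c,np.c_[k,v],.032);print('tray',q,q.mean(0))
for i in range(4):
    d=q[(i+1)%4]-q[i]; print(np.linalg.norm(d),np.degrees(np.arctan2(d[1],d[0])))
s=load('side0'); im=cv2.imread('pics/side0.png')
cv2.imwrite('pics/crop3.png',cv2.resize(im[100:240,230:360],None,fx=4.2,fy=4.2,interpolation=cv2.INTER_CUBIC))
cv2.imwrite('pics/crop4.png',cv2.resize(im[240:390,180:390],None,fx=3.8,fy=3.8,interpolation=cv2.INTER_CUBIC))
E
python3 m2.py
```

```text
[[ 0.4685 -0.1383  0.085 ]
 [ 0.4265 -0.4246  0.085 ]
 [ 0.5736 -0.4474  0.085 ]
 [ 0.6178 -0.1695  0.085 ]] [ 0.5216 -0.295   0.085 ]
0.28928045092667193 -98.34600154030629
0.14886528085830325 -8.81085228578709
0.28130871921224815 80.96027294685338
0.15254401374721072 168.19632452769852
pliers nose,neck,hL,hR [[0.6266 0.0368 0.012 ]
 [0.5566 0.0338 0.012 ]
 [0.3918 0.0455 0.012 ]
 [0.3947 0.0023 0.012 ]]
0.23365838742495804 3.163587797290354
tray handle [[0.5886 0.256  0.075 ]
 [0.6435 0.2645 0.075 ]
 [0.6436 0.2517 0.075 ]
 [0.5345 0.2604 0.075 ]
 [0.5334 0.2478 0.075 ]]
tray [[0.7185 0.3317 0.032 ]
 [0.7249 0.199  0.032 ]
 [0.4624 0.181  0.032 ]
 [0.4557 0.3174 0.032 ]] [0.5904 0.2573 0.032 ]
0.13283784928435552 -87.23392377727737
0.2631346752371908 -176.07938355291748
0.1366143866277394 92.82752575414794
0.2632321936763435 3.098118997957165
```

View pics/crop3.png

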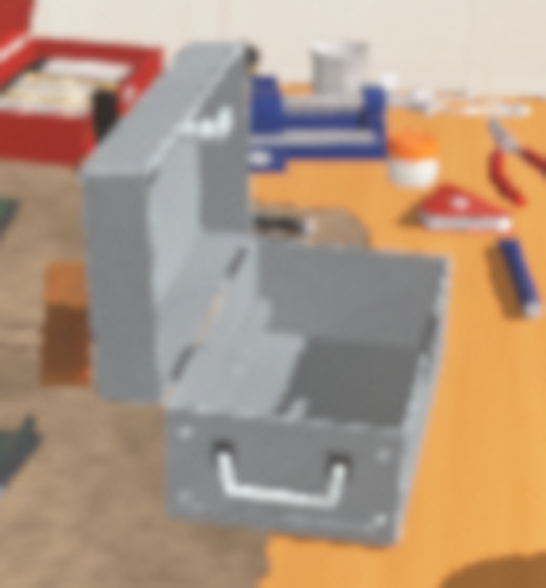

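View pics/crop4.png

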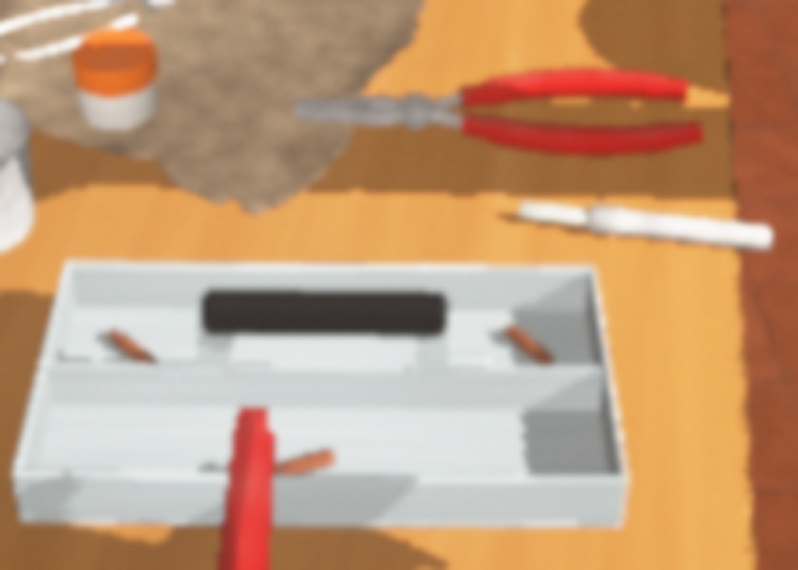

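```bash
cat > m3.py <<'E'
from h import *
np.set_printoptions(precision=4,suppress=True)
# box frame guess
def fr(P,ctr,yaw):
    d=P[...,:2]-ctr; c,s=np.cos(yaw),np.sin(yaw)
    return d[...,0]*c+d[...,1]*s, -d[...,0]*s+d[...,1]*c
ctr=np.array([.5216,-.295]); yaw=np.radians(-8.9)
for n in('top0','side0'):
    c=load(n); P=cloud(c); x,y=fr(P,ctr,yaw); Z=P[...,2]; ok=c['range_z']>0
    def line(m,name,axis):
        a,b=(x,y) if axis=='x' else (y,x)
        m=m&ok
        if m.sum()<15: print(n,name,m.sum()); return
        k=np.polyfit(b[m],a[m],1); r=a[m]-np.polyval(k,b[m]); g=abs(r)<.004
        k=np.polyfit(b[m][g],a[m][g],1); print(n,name,m.sum(),'at0',k[1],'slope deg',np.degrees(k[0]),'sd',r.std(),'b',b[m].min(),b[m].max())
    rim=(Z>.079)&(Z<.091)
    line(rim&(abs(x+.0735)<.01)&(abs(y)<.13),'front rim (-.0735)','x')
    line(rim&(abs(y-.141)<.01)&(abs(x)<.065),'left rim (.141)','y')
    line(rim&(abs(y+.141)<.01)&(abs(x)<.065),'right rim (-.141)','y')
    line((Z>.045)&(Z<.075)&(abs(x-.072)<.012)&(abs(y)<.125),'back wall in (.072)','x')
    line((Z>.045)&(Z<.075)&(abs(y+.1395)<.012)&(abs(x)<.06),'right wall in (-.1395)','y')
    line((Z>.02)&(Z<.07)&(abs(y-.1425)<.007)&(abs(x)<.065),'left wall out (.1425)','y')
    m=ok&(abs(x)<.05)&(abs(y)<.1)&(Z<.04); print('floor z',np.median(Z[m]))
    m=ok&(abs(x)<.3)&(abs(y)<.15)&(Z>.12)&(x>0)
    print('lid', m.sum(), Z[m].max(), [ (round(float(h),2), round(float(np.median(x[m&(Z>h)&(Z<h+.02)])),3), round(float(np.percentile(x[m&(Z>h)&(Z<h+.02)],98)),3),round(float(np.percentile(x[m&(Z>h)&(Z<h+.02)],2)),3)) for h in np.arange(.12,.26,.02) if (m&(Z>h)&(Z<h+.02)).sum()>5])
s=load('side0')
k=180+np.array([295,415,350,470])/3.8; v=240+np.array([107,110,108,110])/3.8
print(plane(s,np.c_[k,v],.014))
for z,uv in ((.075,[(203,292),(443,296)]),(.053,[(203,328),(445,333)])):
    a=np.array(uv,float); print(plane(s,np.c_[180+a[:,0]/3.8,240+a[:,1]/3.8],z))
E
python3 m3.py
```

```text
top0 front rim (-.0735) 177 at0 -0.07199750474243981 slope deg -0.07259051469801737 sd 0.0011081716445101152 b -0.1291493385941036 0.12819114681693686
top0 left rim (.141) 87 at0 0.14081869194988808 slope deg -0.3220133475227864 sd 0.0009640123246755731 b -0.06478734068652238 0.06465697228806068
top0 right rim (-.141) 102 at0 -0.1423276306656662 slope deg -0.5348460045705751 sd 0.00116782963170368 b -0.06385922206460683 0.06324472865372877
top0 back wall in (.072) 288 at0 0.07379237597551372 slope deg 0.31108493046844815 sd 0.0004502553178295359 b -0.12477018151062276 0.12449948533941871
top0 right wall in (-.1395) 257 at0 -0.14168428253571175 slope deg -0.47280460623128023 sd 0.0008293137644712189 b -0.05903817688048509 0.05969481010687591
top0 left wall out (.1425) 181 at0 0.1433761115247276 slope deg -0.04918359902861297 sd 0.002529884260913582 b -0.0645920709981345 0.06310743207088515
floor z 0.007720274434796948
lid 3506 0.24063162447608855 [(0.12, 0.096, 0.119, 0.079), (0.14, 0.095, 0.121, 0.08), (0.16, 0.091, 0.119, 0.081), (0.18, 0.093, 0.151, 0.082), (0.2, 0.089, 0.152, 0.07
[... 661 characters left out ...]
at0 -0.14237182103449159 slope deg -0.1812963351293882 sd 0.0022844874889713976 b -0.05889993717303844 0.05998118663038367
side0 left wall out (.1425) 765 at0 0.14006120981527934 slope deg -0.3001387574288055 sd 0.0026479399679903283 b -0.06496543163511756 0.06428061103601183
floor z 0.008266750830585812
lid 1796 0.23738110751901603 [(0.12, 0.107, 0.121, 0.08), (0.14, 0.109, 0.121, 0.081), (0.16, 0.11, 0.123, 0.082), (0.18, 0.101, 0.123, 0.082), (0.2, 0.097, 0.154, 0.072), (0.22, 0.105, 0.15, 0.084)]
[[0.6256 0.0442 0.014 ]
 [0.5552 0.0424 0.014 ]
 [0.5934 0.043  0.014 ]
 [0.523  0.0404 0.014 ]]
[[0.6435 0.2623 0.075 ]
 [0.5357 0.2579 0.075 ]]
[[0.6446 0.2628 0.053 ]
 [0.5341 0.2589 0.053 ]]
```

```bash
cat > m4.py <<'E'
from h import *
np.set_printoptions(precision=4,suppress=True)
for n in('top0','side0'):
    c=load(n); P=cloud(c); Z=P[...,2]; col=c['color'].astype(int)
    X,Y=P[...,0],P[...,1]
    m=(X>.36)&(X<.66)&(Y>-.03)&(Y<.075)
    print(n,'table z nearby',np.median(Z[m&(Z<.008)]))
    R,G,B=[col[...,i] for i in range(3)]
    for x0 in np.arange(.38,.64,.02):
        k=m&(Z>.007)&(abs(X-x0)<.01)
        if k.sum()>2: print(round(x0,2),k.sum(),'y',Y[k].min(),Y[k].max(),np.median(Y[k]),'z',np.percentile(Z[k],[10,50,90]))
    k=(X>.45)&(X<.73)&(Y>.2)&(Y<.3)&(Z>.068)&(Z<.085)
    print('handle',k.sum(),X[k].min(),X[k].max(),Y[k].min(),Y[k].max(),np.median(Z[k]),np.polyfit(X[k],Y[k],1))
E
python3 m4.py
```

```text
top0 table z nearby 0.0005313986432692319
0.4 88 y -0.0033951283402085756 0.055812863955478506 0.04137208779814501 z [0.0103 0.0133 0.0168]
0.42 1054 y -0.009269710119819514 0.061051411517846155 -0.009269710119819514 z [0.0185 1.118  1.118 ]
0.44 123 y -0.0055536639446163855 0.06371100339134782 0.008898198967721404 z [0.0111 0.0155 0.0188]
0.46 121 y -0.00531857115775512 0.06415014947250075 0.04711131521627105 z [0.0122 0.0161 0.0197]
0.48 132 y -0.005089368652325012 0.06427478820827555 0.03085973246670374 z [0.0117 0.0158 0.0189]
0.5 114 y -7.40891984926783e-05 0.06236931353534471 0.019273031608480422 z [0.011  0.0153 0.018 ]
0.52 92 y 0.007318725531392371 0.05783580261318809 0.025565202836783908 z [0.0104 0.0143 0.0172]
0.54 32 y 0.017250451058958484 0.0459772057985873 0.03552394145582563 z [0.0096 0.0134 0.0157]
0.56 59 y 0.027073715857243788 0.044110576578010964 0.034654632114492684 z [0.0112 0.0144 0.0175]
0.58 97 y -0.02818066747906689 0.046975471057925204 0.0299138235843281 z [0.0075 0.0116 0.0153]
0.6 87 y -0.028060541409039838 0.06919348940764887 0.03288662893822517 z [0.007
[... 964 characters left out ...]
]
0.52 101 y 0.0075662630674318 0.05952532164851865 0.04242772809622131 z [0.0084 0.0129 0.0156]
0.54 49 y 0.01669285087623862 0.04572225008898012 0.03656654747314181 z [0.0083 0.0118 0.0136]
0.56 63 y 0.023765673266713194 0.047158268890597266 0.03794636164136145 z [0.0098 0.0138 0.0157]
0.58 86 y -0.026875378440082143 0.04603550059338324 0.03319441344713331 z [0.008  0.0111 0.0134]
0.6 65 y -0.005208146744793418 0.04619808648172685 0.038742251941877526 z [0.0077 0.0121 0.0137]
0.62 40 y 0.0323161843460501 0.04509150638485826 0.04093527328989316 z [0.0084 0.0115 0.0132]
handle 405 0.5347925926257311 0.6442132536749987 0.2521890287858112 0.26961510410162304 0.07239898229092956 [0.0429 0.237 ]
```

```bash
cat > p.py <<'E'
import sys
from h import *
from scipy.spatial.transform import Rotation as Rn
def state():
    s=observe(); return s,np.array(s['tool_pos']),Rn.from_euler('xyz',s['tool_rot'])
def plan(target,yaw,n,cl,rp=(np.pi,0.),start=None):
    """target world, yaw deg; prints n rows"""
    s,p,R=state()
    if start: p,R=start
    T=Rn.from_euler('xyz',[rp[0],rp[1],np.radians(yaw)])
    dv=(R.inv()*T).as_rotvec(); p0=p.copy(); R0=R; out=[]
    for i in range(1,n+1):
        w=p0+(np.array(target)-p0)*i/n; Ri=R0*Rn.from_rotvec(dv*i/n)
        d=np.round(R.inv().apply(w-p),3); r=np.round((R.inv()*Ri).as_rotvec(),3)
        r[abs(r)<.002]=0 if i<n else r[abs(r)<.002]
        out.append([*map(float,d),*map(float,r),cl]); p=p+R.apply(d); R=R*Rn.from_rotvec(r)
    A=np.array(out)
    print('max',abs(A[:,:3]).max(),abs(A[:,3:6]).max(),np.linalg.norm(A[:,:3],axis=1).max())
    for i in range(0,n,5): print(str([[0 if v==0 else v for v in r] for r in out[i:i+5]]).replace(' ',''))
    print('end',np.round(p,4),np.round(R.as_euler('xyz'),4)); return p,R
CT=np.array([.5227,-.2965]); YB=np.radians(-9.15)
def box(x,y,z):
    c,s=np.cos(YB),np.sin(YB); return np.array([CT[0]+c*x-s*y,CT[1]+s*x+c*y,z])
E
python3 -c "
from p import *
a=plan([.556,.0355,.10],183,15,.3)
plan([.556,.0355,.006],183,4,.3,start=a)
c=load('top0');P=cloud(c)
for u in range(408,430,3):
  for v in (184,188,191):
    q=P[v,u]; d=q[:2]-CT; x=d@[np.cos(YB),np.sin(YB)]; y=d@[-np.sin(YB),np.cos(YB)]; print(u,v,np.round([x,y,q[2]],3),c['color'][v,u])
"
```

```text
max 0.033 0.031 0.03933192087859427
[[-0.033,-0.018,0.008,0,0,-0.03,0.3],[-0.033,-0.019,0.009,0,0,-0.031,0.3],[-0.032,-0.021,0.008,0,0,-0.03,0.3],[-0.031,-0.021,0.009,0,0,-0.031,0.3],[-0.031,-0.022,0.008,0,0,-0.03,0.3]]
[[-0.03,-0.023,0.009,0,0,-0.03,0.3],[-0.029,-0.024,0.008,0,0,-0.031,0.3],[-0.029,-0.025,0.008,0,0,-0.03,0.3],[-0.028,-0.025,0.009,0,0,-0.031,0.3],[-0.027,-0.027,0.008,0,0,-0.03,0.3]]
[[-0.026,-0.027,0.009,0,0,-0.03,0.3],[-0.025,-0.028,0.008,0,0,-0.031,0.3],[-0.025,-0.029,0.009,0,0,-0.03,0.3],[-0.023,-0.03,0.008,0,0,-0.031,0.3],[-0.023,-0.03,0.008,-0.001,-0.001,-0.03,0.3]]
end [0.5562 0.0355 0.1004] [-3.1415e+00  2.0000e-04 -3.0894e+00]
max 0.024 0.0 0.024
[[0,0,0.024,0,0,0,0.3],[0,0,0.023,0,0,0,0.3],[0,0,0.024,0,0,0,0.3],[0,0,0.023,0,0,0,0.3]]
end [0.5562 0.0355 0.0064] [-3.1415e+00  2.0000e-04 -3.0894e+00]
408 184 [ 0.116 -0.027  0.085] [108 116 118]
408 188 [ 0.107 -0.029  0.084] [117 125 128]
408 191 [ 0.1   -0.029  0.085] [116 125 126]
411 184 [0.083 0.004 0.217] [124 133 133]
411 188 [0.075 0.003 0.216] [146 157 157]
411 191 [ 0.1   -0.036  0.087] [115 123 126]
414 184 [ 0.084 -0.002  0.216] [148 159 160]
414 188 [ 0.076 -0.003  0.218] [146 158 159]
414 191 [ 0.071 -0.005  0.214] [153 163 164]
417 184 [ 0.116 -0.044  0.1  ] [109 116 120]
417 188 [ 0.11  -0.049  0.087] [123 132 135]
417 191 [ 0.071 -0.01   0.217] [157 168 168]
420 184 [ 0.117 -0.05   0.1  ] [110 116 120]
420 188 [ 0.111 -0.055  0.087] [122 130 132]
420 191 [ 0.071 -0.015  0.22 ] [161 171 172]
423 184 [ 0.117 -0.056  0.103] [107 115 117]
423 188 [ 0.112 -0.063  0.086] [120 129 132]
423 191 [ 0.071 -0.019  0.224] [165 176 177]
426 184 [ 0.083 -0.019  0.237] [114 121 125]
426 188 [ 0.114 -0.07   0.084] [119 126 129]
426 191 [ 0.107 -0.07   0.086] [138 147 150]
429 184 [ 0.084 -0.025  0.237] [133 142 146]
429 188 [ 0.115 -0.076  0.087] [117 125 130]
429 191 [ 0.108 -0.077  0.086] [122 130 134]
```

```bash
python3 -c "
from p import *
a=plan([.556,.0355,.10],3,24,.3)
plan([.556,.0355,.006],3,4,.3,start=a)
"
```

```text
max 0.024 0.112 0.024919871588754226
[[-0.021,-0.011,0.005,0,0,0.112,0.3],[-0.022,-0.009,0.006,0,0,0.112,0.3],[-0.022,-0.007,0.005,0,0,0.112,0.3],[-0.024,-0.004,0.005,0,0,0.112,0.3],[-0.023,-0.001,0.005,0,0,0.111,0.3]]
[[-0.024,0.001,0.006,0,0,0.112,0.3],[-0.023,0.004,0.005,0,0,0.112,0.3],[-0.023,0.007,0.005,0,0,0.112,0.3],[-0.022,0.009,0.005,0,0,0.112,0.3],[-0.021,0.011,0.006,0,0,0.112,0.3]]
[[-0.019,0.014,0.005,0,0,0.112,0.3],[-0.018,0.016,0.005,0,0,0.112,0.3],[-0.015,0.017,0.005,0,0,0.112,0.3],[-0.014,0.019,0.006,0,0,0.112,0.3],[-0.011,0.021,0.005,0,0,0.111,0.3]]
[[-0.01,0.022,0.005,0,0,0.112,0.3],[-0.006,0.023,0.006,0,0,0.112,0.3],[-0.004,0.023,0.005,0,0,0.112,0.3],[-0.002,0.024,0.005,0,0,0.112,0.3],[0.002,0.023,0.005,0,0,0.112,0.3]]
[[0.003,0.024,0.006,0,0,0.112,0.3],[0.007,0.022,0.005,0,0,0.112,0.3],[0.009,0.022,0.005,0,0,0.112,0.3],[0.011,0.021,0.005,0.001,0.001,0.111,0.3]]
end [0.5558 0.0354 0.1004] [ 3.1416e+00 -2.0000e-04  5.2800e-02]
max 0.024 0.0 0.024
[[0,0,0.024,0,0,0,0.3],[0,0,0.023,0,0,0,0.3],[0,0,0.024,0,0,0,0.3],[0,0,0.023,0,0,0,0.3]]
end [0.5558 0.0354 0.0064] [ 3.1416e+00 -2.0000e-04  5.2800e-02]
```

{"api": "send_rows", "payload": {"series": [[-0.021,-0.011,0.005,0,0,0.112,0.3],[-0.022,-0.009,0.006,0,0,0.112,0.3],[-0.022,-0.007,0.005,0,0,0.112,0.3],[-0.024,-0.004,0.005,0,0,0.112,0.3],[-0.023,-0.001,0.005,0,0,0.111,0.3]], "newtons": 50}}

```text
time: 0.52
tool_pos: [0.2794, 0.3889, 0.2001]
tool_rot: [-3.141, 0.0, 2.174]
contact_force: [0.2, -0.0, 0.2]
opening: 0.0656
```

{"api": "send_rows", "payload": {"series": [[-0.024,0.001,0.006,0,0,0.112,0.3],[-0.023,0.004,0.005,0,0,0.112,0.3],[-0.023,0.007,0.005,0,0,0.112,0.3],[-0.022,0.009,0.005,0,0,0.112,0.3],[-0.021,0.011,0.006,0,0,0.112,0.3]]}}

```text
time: 0.93
tool_pos: [0.3525, 0.2952, 0.1734]
tool_rot: [-3.141, 0.0, 1.613]
contact_force: [0.1, -0.5, 0.7]
opening: 0.0643
```

{"api": "send_rows", "payload": {"series": [[-0.019,0.014,0.005,0,0,0.112,0.3],[-0.018,0.016,0.005,0,0,0.112,0.3],[-0.015,0.017,0.005,0,0,0.112,0.3],[-0.014,0.019,0.006,0,0,0.112,0.3],[-0.011,0.021,0.005,0,0,0.111,0.3]]}}

```text
time: 1.35
tool_pos: [0.4253, 0.2029, 0.1471]
tool_rot: [-3.141, 0.001, 1.054]
contact_force: [0.5, 1.2, -0.4]
opening: 0.0643
```

{"api": "send_rows", "payload": {"series": [[-0.01,0.022,0.005,0,0,0.112,0.3],[-0.006,0.023,0.006,0,0,0.112,0.3],[-0.004,0.023,0.005,0,0,0.112,0.3],[-0.002,0.024,0.005,0,0,0.112,0.3],[0.002,0.023,0.005,0,0,0.112,0.3]]}}

```text
time: 1.77
tool_pos: [0.4985, 0.1097, 0.1211]
tool_rot: [-3.141, 0.001, 0.494]
contact_force: [0.4, 0.6, 0.1]
opening: 0.0643
```

{"api": "send_rows", "payload": {"series": [[0.003,0.024,0.006,0,0,0.112,0.3],[0.007,0.022,0.005,0,0,0.112,0.3],[0.009,0.022,0.005,0,0,0.112,0.3],[0.011,0.021,0.005,0.001,0.001,0.111,0.3],[0,0,0,0,0,0,0.3]]}}

```text
time: 2.18
tool_pos: [0.5578, 0.0326, 0.0994]
tool_rot: [-3.141, -0.001, 0.045]
contact_force: [-0.6, -0.2, 0.4]
opening: 0.0642
```

```bash
python3 -c "
from p import *
snap('side','side1'); im=cv2.imread('pics/side1.png'); cv2.imwrite('pics/side1c.png',cv2.resize(im[60:360,150:450],None,fx=2,fy=2))
plan([.556,.0355,.006],3,4,.3)
"
```

```text
max 0.024 0.002 0.024020824298928628
[[0,0,0.023,0,0,0,0.3],[0,-0.001,0.024,0,0,0,0.3],[0,0,0.023,0,0,-0.002,0.3],[0,0,0.024,-0.001,0,0,0.3]]
end [0.5564 0.0354 0.0057] [-3.1414e+00  3.0000e-04  5.2100e-02]
```

View pics/side1c.png

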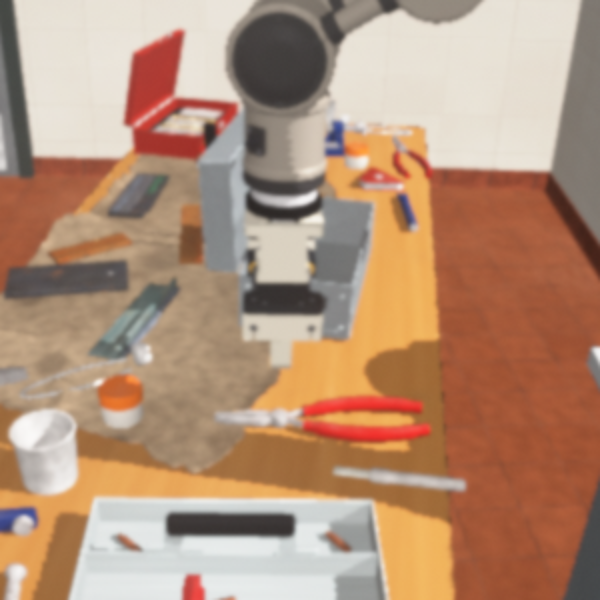

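The gripper is aligned over the neck at side-crop pixel (285,415), with the tray and box undisturbed. I'll descend.

{"api": "send_rows", "payload": {"series": [[0,0,0.024,0,0,0,0.3],[0,0,0.023,0,0,0,0.3],[0,0,0.024,0,0,0,0.3],[0,0,0.022,0,0,0,0.3],[0,0,0,0,0,0,0.3]]}}

```text
time: 2.65
tool_pos: [0.5525, 0.037, 0.004]
tool_rot: [-3.139, 0.007, 0.055]
contact_force: [-1.4, 0.2, -0.3]
opening: 0.0641
```

{"api": "send_rows", "payload": {"series": [[0,0,0,0,0,0,0.9],[0,0,0,0,0,0,0.9],[0,0,0,0,0,0,0.9],[0,0,0,0,0,0,0.9],[0,0,0,0,0,0,0.9]]}}

```text
time: 3.07
tool_pos: [0.5568, 0.036, 0.0089]
tool_rot: [-3.141, -0.003, 0.053]
contact_force: [0.8, -0.1, -0.3]
opening: 0.0358
```

{"api": "send_rows", "payload": {"series": [[0,0,0,0,0,0,1],[0,0,0,0,0,0,1],[0,0,0,0,0,0,1]]}}

```text
time: 3.32
tool_pos: [0.5564, 0.0359, 0.008]
tool_rot: [-3.141, -0.002, 0.053]
contact_force: [-0.3, 0.4, 1.0]
opening: 0.0177
```

{"api": "send_rows", "payload": {"series": [[0,0,-0.02,0,0,0,1],[0,0,-0.03,0,0,0,1],[0,0,-0.03,0,0,0,1],[0,0,0,0,0,0,1]]}}

```text
time: 3.65
tool_pos: [0.5593, 0.0357, 0.0929]
tool_rot: [-3.142, -0.01, 0.053]
contact_force: [1.1, 0.4, -1.0]
opening: 0.0175
```

```bash
python3 -c "
from p import *
snap('side','side2'); im=cv2.imread('pics/side2.png'); cv2.imwrite('pics/side2c.png',cv2.resize(im[60:360,150:450],None,fx=2,fy=2))
print(observe())
"
```

```text
{'time': 3.7, 'qpos': array([-7.38534491e-02,  5.41145967e-01,  1.61444751e+00,  1.54091368e-03,
        9.79072485e-01,  1.44331898e+00]), 'qvel': array([-0.00236085,  0.05512772,  0.06262998, -0.00097154, -0.03055685,
       -0.00060796]), 'joint_efforts': array([ 1.09726433e-01, -5.20692480e+01, -2.19406986e+01,  3.55396851e-02,
        4.49826457e-01,  6.32360679e-04]), 'tool_pos': array([0.55796429, 0.03573407, 0.09037699]), 'tool_rot': array([-3.14119875, -0.00703328,  0.05276743]), 'contact_force': array([ 0.01699763, -0.42325823, -2.80275452]), 'torque': array([8.07580443e-04, 2.77920111e-02, 9.48765992e-05]), 'opening': 0.01791191516459087}
```

View pics/side2c.png

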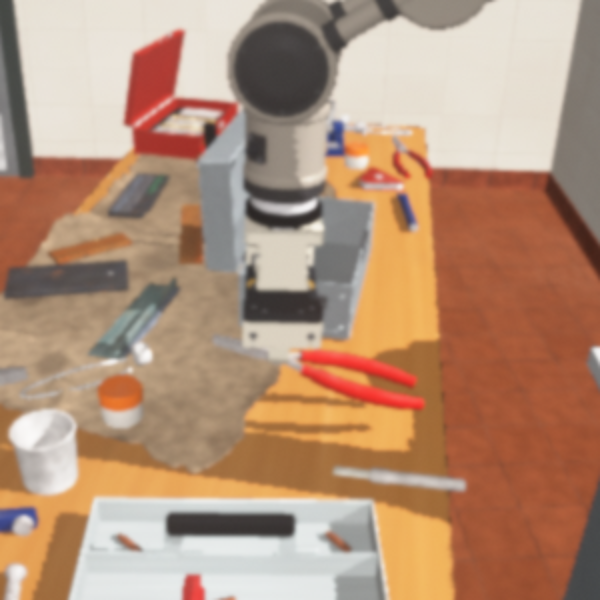

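```bash
python3 -c "
from p import *
a=plan([.49,-.04,.175],80.85,15,1)
a=plan(box(-.02,.045,.165),80.85,7,1,start=a)
a=plan(box(-.02,.045,.026),80.85,7,1,start=a)
"
```

```text
max 0.007 0.091 0.009433981132056605
[[-0.005,0.005,-0.006,0,0,-0.091,1],[-0.005,0.004,-0.005,0,0,-0.09,1],[-0.005,0.004,-0.006,0,0,-0.091,1],[-0.006,0.003,-0.006,0,0,-0.09,1],[-0.006,0.003,-0.005,0.002,-0.002,-0.091,1]]
[[-0.007,0.002,-0.006,0,0,-0.09,1],[-0.006,0.002,-0.006,0,0,-0.091,1],[-0.007,0.001,-0.005,0,0,-0.09,1],[-0.007,0,-0.006,0,0,-0.091,1],[-0.007,0,-0.006,0.002,-0.002,-0.091,1]]
[[-0.006,-0.001,-0.005,0,0,-0.09,1],[-0.007,-0.001,-0.006,0,0,-0.091,1],[-0.007,-0.002,-0.006,0,0,-0.09,1],[-0.006,-0.003,-0.005,0,0,-0.091,1],[-0.006,-0.003,-0.006,0.001,-0.002,-0.09,1]]
end [ 0.4897 -0.04    0.175 ] [3.1414e+00 4.0000e-04 1.4108e+00]
max 0.029 0.0 0.030149626863362672
[[-0.029,0.008,0.001,0,0,0,1],[-0.029,0.007,0.002,0,0,0,1],[-0.029,0.008,0.001,0,0,0,1],[-0.029,0.008,0.002,0,0,0,1],[-0.029,0.007,0.001,0,0,0,1]]
[[-0.029,0.008,0.002,0,0,0,1],[-0.029,0.007,0.001,0,0,0,1]]
end [ 0.5096 -0.2489  0.1651] [3.1414e+00 4.0000e-04 1.4108e+00]
max 0.02 0.0 0.02
[[0,0,0.02,0,0,0,1],[0,0,0.02,0,0,0,1],[0,0,0.02,0,0,0,1],[0,0,0.019,0,0,0,1],[0,0,0.02,0,0,0,1]]
[[0,0,0.02,0,0,0,1],[0,0,0.02,0,0,0,1]]
end [ 0.5097 -0.249   0.0261] [3.1414e+00 4.0000e-04 1.4108e+00]
```

{"api": "send_rows", "payload": {"series": [[-0.005,0.005,-0.006,0,0,-0.091,1],[-0.005,0.004,-0.005,0,0,-0.09,1],[-0.005,0.004,-0.006,0,0,-0.091,1],[-0.006,0.003,-0.006,0,0,-0.09,1],[-0.006,0.003,-0.005,0.002,-0.002,-0.091,1]]}}

```text
time: 4.12
tool_pos: [0.5326, 0.0109, 0.1142]
tool_rot: [-3.137, 0.003, 0.51]
contact_force: [0.8, 0.4, -3.0]
opening: 0.0176
```

{"api": "send_rows", "payload": {"series": [[-0.007,0.002,-0.006,0,0,-0.09,1],[-0.006,0.002,-0.006,0,0,-0.091,1],[-0.007,0.001,-0.005,0,0,-0.09,1],[-0.007,0,-0.006,0,0,-0.091,1],[-0.007,0,-0.006,0.002,-0.002,-0.091,1]]}}

```text
time: 4.53
tool_pos: [0.5092, -0.0147, 0.143]
tool_rot: [-3.133, 0.003, 0.963]
contact_force: [0.0, 0.4, -2.8]
opening: 0.0176
```

{"api": "send_rows", "payload": {"series": [[-0.006,-0.001,-0.005,0,0,-0.09,1],[-0.007,-0.001,-0.006,0,0,-0.091,1],[-0.007,-0.002,-0.006,0,0,-0.09,1],[-0.006,-0.003,-0.005,0,0,-0.091,1],[-0.006,-0.003,-0.006,0.001,-0.002,-0.09,1]]}}

```text
time: 4.95
tool_pos: [0.4868, -0.0399, 0.171]
tool_rot: [-3.132, 0.0, 1.415]
contact_force: [0.2, 1.4, -3.3]
opening: 0.0179
```

{"api": "send_rows", "payload": {"series": [[-0.029,0.008,0.001,0,0,0,1],[-0.029,0.007,0.002,0,0,0,1],[-0.029,0.008,0.001,0,0,0,1],[-0.029,0.008,0.002,0,0,0,1],[-0.029,0.007,0.001,0,0,0,1]]}}

```text
time: 5.37
tool_pos: [0.5017, -0.19, 0.1635]
tool_rot: [-3.132, -0.001, 1.411]
contact_force: [-0.7, -0.7, -1.5]
opening: 0.0178
```

{"api": "send_rows", "payload": {"series": [[-0.029,0.008,0.002,0,0,0,1],[-0.029,0.007,0.001,0,0,0,1],[0,0,0,0,0,0,1],[0,0,0,0,0,0,1]]}}

```text
time: 5.7
tool_pos: [0.5071, -0.2496, 0.1603]
tool_rot: [-3.132, -0.001, 1.408]
contact_force: [0.6, 0.2, -3.4]
opening: 0.0178
```

```bash
python3 -c "
from p import *
for n in('side','top'):
  snap(n,n+'3'); im=cv2.imread('pics/'+n+'3.png'); im=im[60:260,200:400] if n=='side' else im[140:300,300:500]; cv2.imwrite('pics/'+n+'3c.png',cv2.resize(im,None,fx=3,fy=3))
plan(box(-.02,.045,.026),80.85,7,1)
"
```

```text
max 0.02 0.003 0.02
[[0,0.001,0.019,0,0,0,1],[0,0,0.02,-0.003,0,0,1],[0,0.001,0.019,0,0,0,1],[-0.001,0,0.019,-0.002,0,0,1],[0,0.001,0.019,0,0,0,1]]
[[0,0,0.02,-0.003,0,0,1],[0,0.001,0.019,-0.001,-0.001,0,1]]
end [ 0.5105 -0.2491  0.026 ] [ 3.1415 -0.      1.4106]
```

View pics/side3c.png

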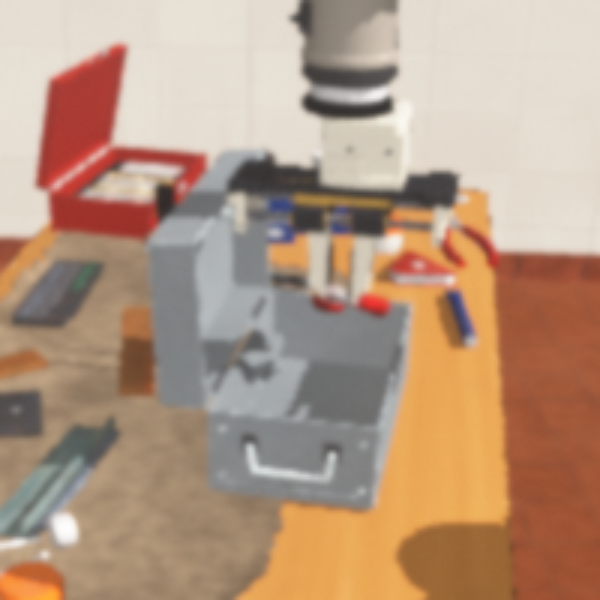

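View pics/top3c.png

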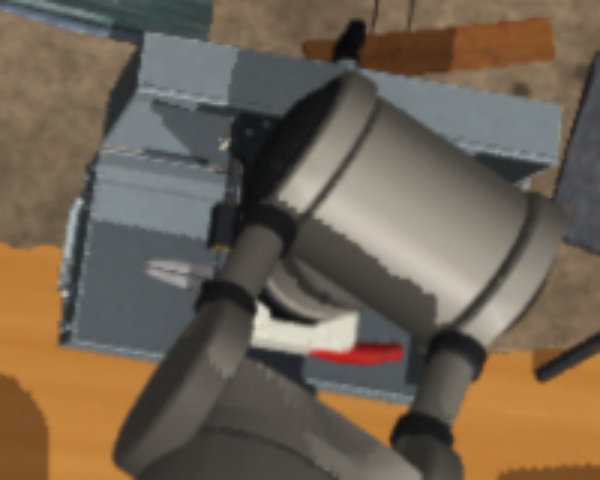

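The pliers hang inside the box outline: nose at top-crop (165,270), handle at (370,352). The finger carriage bar clears the lid, so I'll lower.

{"api": "send_rows", "payload": {"series": [[0,0.001,0.02,0,0,0,1],[0,0,0.02,-0.003,0,0,1],[0,0.001,0.02,0,0,0,1],[0,0,0.019,-0.003,0,0,1],[0,0,0.015,0,0,0,1]]}}

```text
time: 6.22
tool_pos: [0.5092, -0.247, 0.0669]
tool_rot: [-3.14, -0.0, 1.413]
contact_force: [0.1, 1.0, -0.8]
opening: 0.0179
```

{"api": "send_rows", "payload": {"series": [[0,0,0.015,0,0,0,1],[0,0,0.012,0,0,0,1],[0,0,0.01,0,0,0,1],[0,0,0,0,0,0,1]]}}

```text
time: 6.55
tool_pos: [0.509, -0.2475, 0.0299]
tool_rot: [-3.139, -0.0, 1.412]
contact_force: [0.2, 1.1, -0.5]
opening: 0.0178
```

{"api": "send_rows", "payload": {"series": [[0,0,0.005,0,0,0,1],[0,0,0,0,0,0,1],[0,0,0,0,0,0,0.55],[0,0,0,0,0,0,0.55],[0,0,0,0,0,0,0.55]]}}

```text
time: 6.97
tool_pos: [0.5102, -0.2496, 0.0273]
tool_rot: [3.14, 0.002, 1.411]
contact_force: [-0.0, -0.0, -0.1]
opening: 0.0333
```

{"api": "send_rows", "payload": {"series": [[0,0,0,0,0,0,0.5],[0,0,-0.02,0,0,0,0.5],[0,0,-0.04,0,0,0,0.5],[0,0,-0.04,0,0,0,0.5],[0,0,-0.04,0,0,0,1]]}}

```text
time: 7.38
tool_pos: [0.5094, -0.2489, 0.1682]
tool_rot: [-3.141, 0.001, 1.411]
contact_force: [0.7, 0.0, -0.1]
opening: 0.0427
```

```bash
python3 -c "
from p import *
for n in('side','top'):
  snap(n,n+'4'); im=cv2.imread('pics/'+n+'4.png'); im=im[60:260,200:400] if n=='side' else im[140:300,300:500]; cv2.imwrite('pics/'+n+'4c.png',cv2.resize(im,None,fx=3,fy=3))
"
```

```text
(no output)
```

View pics/side4c.png

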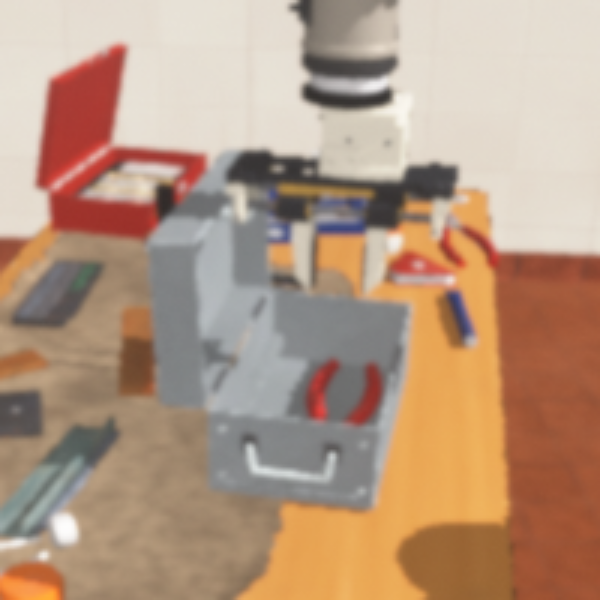

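View pics/top4c.png

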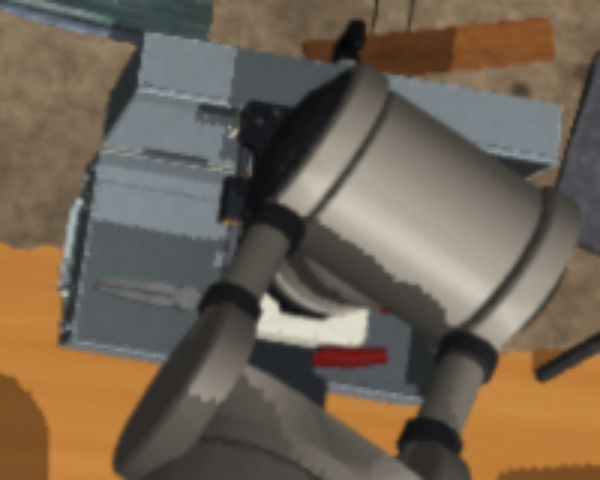

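```bash
python3 -c "
from p import *
a=plan(box(.045,.045,.195),80.85,3,1)
a=plan(box(.10,.045,.195),80.85,7,1,start=a)
"
```

```text
max 0.021 0.005 0.02215851980616034
[[0.001,0.021,-0.007,0.004,0.002,0,1],[0,0.02,-0.007,0.004,0.002,0,1],[0.001,0.021,-0.006,0.005,0.003,0,1]]
end [ 0.5743 -0.259   0.1945] [-3.1413e+00 -3.0000e-04  1.4108e+00]
max 0.008 0.0 0.008
[[0,0.008,0,0,0,0,1],[0,0.008,0,0,0,0,1],[0,0.008,0,0,0,0,1],[0,0.007,0,0,0,0,1],[0,0.008,0,0,0,0,1]]
[[0,0.008,0,0,0,0,1],[0,0.008,0,0,0,0,1]]
end [ 0.6286 -0.2677  0.1945] [-3.1413e+00 -3.0000e-04  1.4108e+00]
```

{"api": "send_rows", "payload": {"series": [[0,0,-0.03,0,0,0,1],[0,0.015,-0.003,0,0,0,1],[0,0.024,0,0,0,0,1],[0,0.024,0,0,0,0,1],[0,0.004,0,0,0,0,1]]}}

```text
time: 7.9
tool_pos: [0.5784, -0.2601, 0.1989]
tool_rot: [3.14, 0.001, 1.411]
contact_force: [-1.1, -0.5, -0.5]
opening: 0.0033
```

{"api": "send_rows", "payload": {"series": [[0,0.008,0,0,0,0,1],[0,0.008,0,0,0,0,1],[0,0.008,0,0,0,0,1],[0,0.008,0,0,0,0,1],[0,0.008,0,0,0,0,1]]}}

```text
time: 8.32
tool_pos: [0.6147, -0.2659, 0.1985]
tool_rot: [-3.139, 0.0, 1.411]
contact_force: [-1.0, 0.7, -0.8]
opening: 0.0002
```

{"api": "send_rows", "payload": {"series": [[0,0.007,0,0,0,0,1],[0,0.007,0,0,0,0,1],[0,0,0,0,0,0,1]]}}

```text
time: 8.57
tool_pos: [0.6294, -0.2683, 0.1984]
tool_rot: [-3.141, 0.001, 1.411]
contact_force: [-0.8, 0.7, -0.7]
opening: 0.0003
```

```bash
python3 -c "
from p import *
for n in('side',):
  snap(n,n+'5'); im=cv2.imread('pics/'+n+'5.png'); im=im[60:260,200:400] if n=='side' else im[140:300,300:500]; cv2.imwrite('pics/'+n+'5c.png',cv2.resize(im,None,fx=3,fy=3))
"
```

```text
(no output)
```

View pics/side5c.png

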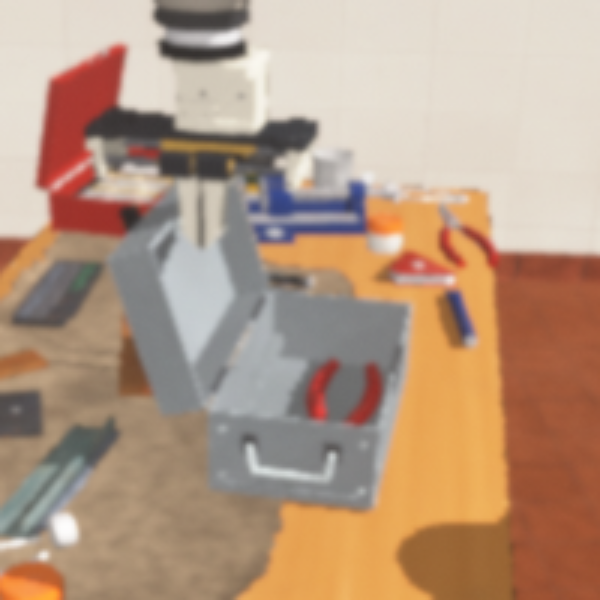

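The lid leans further back now, with its free edge at side-crop (130,250), and the pliers lie in the box. Now the tray.

```bash
python3 -c "
from p import *
a=plan(box(.02,.05,.20),80.85,3,.4)
a=plan([.59,.259,.13],2.8,18,.4,start=a)
a=plan([.59,.259,.045],2.8,4,.4,start=a)
"
```

```text
max 0.027 0.001 0.027073972741361765
[[0.002,-0.027,0,0,0,0,0.4],[0.001,-0.027,-0.001,0,0,0,0.4],[0.002,-0.026,0,-0.001,0.001,0,0.4]]
end [ 0.5508 -0.2506  0.1997] [-3.1415e+00 -4.0000e-04  1.4109e+00]
max 0.028 0.076 0.029274562336608894
[[0.028,-0.002,0.004,0,0,0.076,0.4],[0.028,-0.005,0.004,0,0,0.075,0.4],[0.028,-0.006,0.004,0,0,0.076,0.4],[0.027,-0.009,0.004,0,0,0.076,0.4],[0.026,-0.011,0.003,0,0,0.075,0.4]]
[[0.026,-0.012,0.004,0,0,0.076,0.4],[0.024,-0.015,0.004,0,0,0.076,0.4],[0.023,-0.016,0.004,0,0,0.075,0.4],[0.022,-0.018,0.004,0,0,0.076,0.4],[0.021,-0.02,0.004,0,0,0.076,0.4]]
[[0.019,-0.021,0.004,0,0,0.075,0.4],[0.017,-0.023,0.004,0,0,0.076,0.4],[0.015,-0.023,0.003,0,0,0.076,0.4],[0.014,-0.025,0.004,0,0,0.075,0.4],[0.012,-0.026,0.004,0,0,0.076,0.4]]
[[0.01,-0.027,0.004,0,0,0.076,0.4],[0.007,-0.027,0.004,0,0,0.075,0.4],[0.006,-0.028,0.004,0,0,0.076,0.4]]
end [0.5898 0.2591 0.1299] [-3.1412  0.      0.0489]
max 0.022 0.0 0.022
[[0,0,0.021,0,0,0,0.4],[0,0,0.021,0,0,0,0.4],[0,0,0.022,0,0,0,0.4],[0,0,0.021,0,0,0,0.4]]
end [0.5898 0.2592 0.0449] [-3.1412  0.      0.0489]
```

{"api": "send_rows", "payload": {"series": [[0.002,-0.027,0,0,0,0,0.4],[0.001,-0.027,-0.001,0,0,0,0.4],[0.002,-0.026,0,0,0,0,0.4],[0.028,-0.002,0.004,0,0,0.076,0.4],[0.028,-0.005,0.004,0,0,0.075,0.4]]}}

```text
time: 9.03
tool_pos: [0.5534, -0.1948, 0.1929]
tool_rot: [3.141, 0.001, 1.253]
contact_force: [0.5, 0.8, 1.0]
opening: 0.0291
```

{"api": "send_rows", "payload": {"series": [[0.028,-0.006,0.004,0,0,0.076,0.4],[0.027,-0.009,0.004,0,0,0.076,0.4],[0.026,-0.011,0.003,0,0,0.075,0.4],[0.026,-0.012,0.004,0,0,0.076,0.4],[0.024,-0.015,0.004,0,0,0.076,0.4]]}}

```text
time: 9.45
tool_pos: [0.5657, -0.0513, 0.1733]
tool_rot: [3.141, 0.001, 0.877]
contact_force: [-0.1, 0.3, -1.1]
opening: 0.0548
```

{"api": "send_rows", "payload": {"series": [[0.023,-0.016,0.004,0,0,0.075,0.4],[0.022,-0.018,0.004,0,0,0.076,0.4],[0.021,-0.02,0.004,0,0,0.076,0.4],[0.019,-0.021,0.004,0,0,0.075,0.4],[0.017,-0.023,0.004,0,0,0.076,0.4]]}}

```text
time: 9.87
tool_pos: [0.5765, 0.0905, 0.1531]
tool_rot: [3.141, 0.001, 0.499]
contact_force: [0.5, 0.2, 1.1]
opening: 0.0546
```

{"api": "send_rows", "payload": {"series": [[0.015,-0.023,0.003,0,0,0.076,0.4],[0.014,-0.025,0.004,0,0,0.075,0.4],[0.012,-0.026,0.004,0,0,0.076,0.4],[0.01,-0.027,0.004,0,0,0.076,0.4],[0.007,-0.027,0.004,0,0,0.075,0.4]]}}

```text
time: 10.28
tool_pos: [0.5871, 0.2315, 0.134]
tool_rot: [3.141, 0.0, 0.121]
contact_force: [0.3, 0.2, 0.7]
opening: 0.0549
```

{"api": "send_rows", "payload": {"series": [[0.006,-0.028,0.004,0,0,0.076,0.4],[0,0,0,0,0,0,0.4],[0,0,0,0,0,0,0.4]]}}

```text
time: 10.53
tool_pos: [0.5892, 0.2599, 0.1295]
tool_rot: [3.14, 0.001, 0.052]
contact_force: [0.5, 0.6, -0.4]
opening: 0.0547
```

```bash
python3 -c "
from p import *
for n in('side','top'):
  snap(n,n+'6'); im=cv2.imread('pics/'+n+'6.png'); im=im[200:400,170:370] if n=='side' else im[140:300,300:500]; cv2.imwrite('pics/'+n+'6c.png',cv2.resize(im,None,fx=3,fy=3))
a=plan([.59,.259,.045],2.8,4,.4)
# pliers and lid check
for n in ('top6','side6'):
  c=load(n);P=cloud(c);col=c['color'].astype(int); d=P[...,:2]-CT; x=d@[np.cos(YB),np.sin(YB)]; y=d@[-np.sin(YB),np.cos(YB)];Z=P[...,2]
  m=(abs(x)<.07)&(abs(y)<.138)&(col[...,0]>1.8*col[...,1])&(col[...,0]>60)&(Z<.08)
  print(n,m.sum(),[np.round(np.percentile(v[m],[3,50,97]),3) for v in (x,y,Z)])
  m=(abs(x)<.07)&(y<.135)&(y>-.12)&(Z>.013)&(Z<.034)&(abs(x)<.058)
  print('all',[np.round(np.percentile(v[m],[1,50,99]),3) for v in (x,y,Z)])
  for h in np.arange(.12,.25,.02):
    m=(x>.04)&(x<.25)&(abs(y)<.145)&(abs(Z-h)<.01)
    if m.sum()>5: print(round(h,2),np.round(np.percentile(x[m],[1,50,99]),3))
"
```

```text
max 0.022 0.002 0.02202271554554524
[[0,0,0.021,0,0,0,0.4],[0,-0.001,0.022,0,0,0,0.4],[0,0,0.021,0,0,0,0.4],[0,0,0.021,0.002,0,0.001,0.4]]
end [0.5898 0.259  0.0451] [-3.1411e+00  4.0000e-04  4.8600e-02]
top6 729 [array([-0.053, -0.01 ,  0.015]), array([-0.111, -0.045,  0.016]), array([0.017, 0.023, 0.028])]
all [array([-0.055, -0.019,  0.02 ]), array([-0.114, -0.025,  0.117]), array([0.013, 0.023, 0.029])]
0.12 [0.087 0.128 0.133]
0.14 [0.093 0.135 0.14 ]
0.16 [0.098 0.139 0.142]
0.18 [0.103 0.12  0.18 ]
0.2 [0.103 0.125 0.191]
0.22 [0.106 0.141 0.18 ]
0.24 [0.12  0.123 0.126]
side6 184 [array([-0.054, -0.008,  0.01 ]), array([-0.101, -0.035,  0.01 ]), array([0.01 , 0.024, 0.027])]
all [array([-0.056, -0.032,  0.015]), array([-0.115, -0.039,  0.018]), array([0.016, 0.023, 0.028])]
```

View pics/side6c.png

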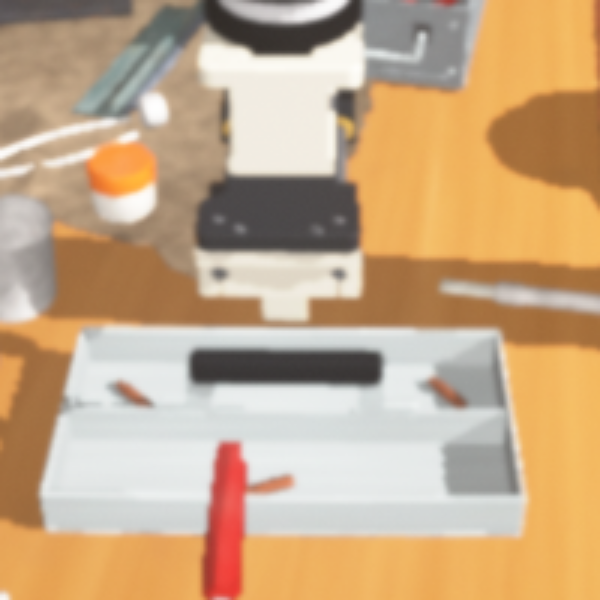

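View pics/top6c.png

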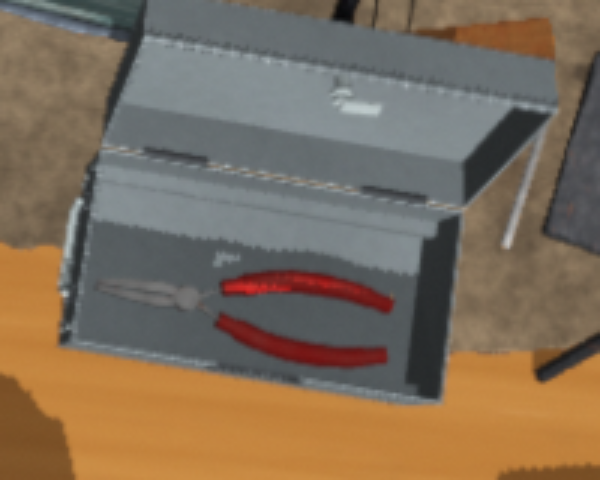

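The pliers lie flat (their top at z≈0.025, as expected) and the tongue has moved back to x≈0.103. The gripper is over the tray's grip at side-crop (285,365). I'll descend and grip.

{"api": "send_rows", "payload": {"series": [[0,0,0.022,0,0,0,0.4],[0,-0.001,0.022,0,0,0,0.4],[0,0,0.021,0,0,0,0.4],[0,0,0.02,0.002,0,0,0.4],[0,0,0,0,0,0,0.4]], "newtons": 60}}

```text
time: 11.05
tool_pos: [0.5877, 0.2574, 0.0413]
tool_rot: [3.141, 0.007, 0.047]
contact_force: [-0.8, -0.1, -0.4]
opening: 0.0546
```

{"api": "send_rows", "payload": {"series": [[0,0,0,0,0,0,0.7],[0,0,0,0,0,0,0.75],[0,0,0,0,0,0,0.8],[0,0,0,0,0,0,0.85],[0,0,0,0,0,0,0.9]]}}

```text
time: 11.47
tool_pos: [0.5907, 0.26, 0.0463]
tool_rot: [-3.14, -0.002, 0.049]
contact_force: [-0.7, -0.2, -0.2]
opening: 0.0259
```

{"api": "send_rows", "payload": {"series": [[0,0,0,0,0,0,1],[0,0,0,0,0,0,1],[0,0,0,0,0,0,1],[0,0,0,0,0,0,1]]}}

```text
time: 11.8
tool_pos: [0.5903, 0.2598, 0.0455]
tool_rot: [-3.141, -0.0, 0.049]
contact_force: [-1.5, -1.0, 4.2]
opening: 0.0126
```

{"api": "send_rows", "payload": {"series": [[0,0,-0.004,0,0,0,1],[0,0,-0.008,0,0,0,1],[0,0,-0.012,0,0,0,1],[0,0,-0.012,0,0,0,1],[0,0,-0.006,0,0,0,1]]}}

```text
time: 12.22
tool_pos: [0.5911, 0.2603, 0.0897]
tool_rot: [-3.14, -0.003, 0.049]
contact_force: [1.2, -0.8, -3.6]
opening: 0.0131
```

```bash
python3 -c "
from p import *
for n in('side',):
  snap(n,n+'7'); im=cv2.imread('pics/'+n+'7.png'); im=im[200:400,150:380]; cv2.imwrite('pics/'+n+'7c.png',cv2.resize(im,None,fx=3,fy=3))
print(observe())
a=plan([.585,.25,.165],2.8,5,1)
a=plan([.53,.14,.170],2.8,6,1,start=a)
a=plan([.49,-.02,.170],80.85,16,1,start=a)
a=plan(box(0,0,.170),80.85,14,1,start=a)
"
```

```text
{'time': 12.2667, 'qpos': array([2.95629252e-01, 6.81486104e-01, 1.34074301e+00, 1.16477017e-03,
       1.11434534e+00, 1.81706487e+00]), 'qvel': array([-1.34240779e-03,  1.46254532e-02,  1.63895130e-02,  2.84117835e-05,
       -4.21591383e-02, -5.45611038e-04]), 'joint_efforts': array([-1.35270520e-01, -5.56052971e+01, -2.14220542e+01,  1.69839972e-02,
        9.13553755e-02, -8.31015939e-06]), 'tool_pos': array([0.5915671 , 0.2603762 , 0.09051278]), 'tool_rot': array([-3.13935286, -0.00461102,  0.04884478]), 'contact_force': array([ 0.90620381,  0.20166787, -3.41088487]), 'torque': array([-0.00420764,  0.08257684, -0.00590679]), 'opening': 0.012644722197005187}
max 0.015 0.002 0.015264337522473748
[[-0.001,0.002,-0.015,0,0,0,1],[-0.002,0.002,-0.015,0,-0.002,0,1],[-0.001,0.002,-0.015,0,0,0,1],[-0.001,0.002,-0.015,-0.002,-0.002,0,1],[-0.002,0.002,-0.015,0,-0.001,0,1]]
end [0.5848 0.2499 0.1655] [-3.1414e+00  4.0000e-04  4.8900e-02]
max 0.018 0.0 0.0206155281280883
[[-0.01,0.018,-0.001,0,0,0,1],[-0.01,0.018,-0.001,0,0,0,1],[-0.01,0.018,0,0,0,0,1],[-0.01,0.017,-0.001,0,0,0,1],[-0.01,0.
[... 439 characters left out ...]
]
[[-0.009,0.004,0,0,0,-0.086,1],[-0.01,0.004,0,0,0,-0.085,1],[-0.01,0.002,0,0,0,-0.085,1],[-0.01,0.002,0,0,0,-0.085,1],[-0.01,0.001,0,0,0,-0.085,1]]
[[-0.011,0,0,0,0,-0.085,1]]
end [ 0.49   -0.0204  0.1705] [-3.1412e+00 -2.0000e-04  1.4109e+00]
max 0.02 0.0 0.0208806130178211
[[-0.019,0.005,0,0,0,0,1],[-0.019,0.006,0,0,0,0,1],[-0.019,0.005,0,0,0,0,1],[-0.019,0.006,0,0,0,0,1],[-0.019,0.005,0,0,0,0,1]]
[[-0.02,0.006,0,0,0,0,1],[-0.019,0.005,0,0,0,0,1],[-0.019,0.006,0,0,0,0,1],[-0.019,0.005,0,0,0,0,1],[-0.019,0.005,0,0,0,0,1]]
[[-0.019,0.006,0,0,0,0,1],[-0.019,0.005,0,0,0,0,1],[-0.019,0.006,0,0,0,0,1],[-0.019,0.005,0,0,0,0,1]]
end [ 0.5225 -0.2961  0.1704] [-3.1412e+00 -2.0000e-04  1.4109e+00]
```

View pics/side7c.png

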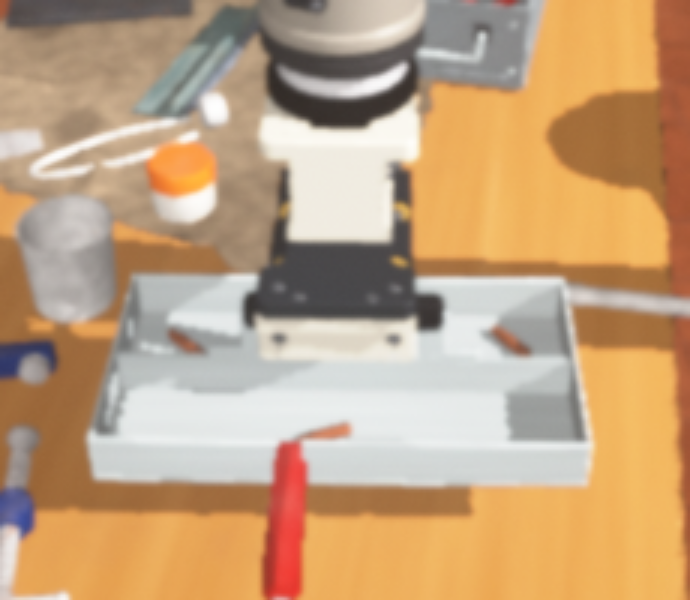

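The tray hangs level and the tips stay in it. The grip is centred, with handle ends at crop x 245 and 440 around the gripper at 343. Carrying it.

{"api": "send_rows", "payload": {"series": [[0,0.001,-0.01,0,0,0,1],[-0.001,0.002,-0.015,0,0,0,1],[-0.002,0.002,-0.018,0,0,0,1],[-0.002,0.003,-0.018,0,0,0,1],[-0.004,0.008,-0.014,0,0,0,1]]}}

```text
time: 12.68
tool_pos: [0.582, 0.2438, 0.1638]
tool_rot: [-3.14, -0.001, 0.05]
contact_force: [0.1, 0.1, -3.2]
opening: 0.0128
```

{"api": "send_rows", "payload": {"series": [[-0.01,0.018,-0.002,0,0,0,1],[-0.01,0.018,-0.001,0,0,0,1],[-0.01,0.018,0,0,0,0,1],[-0.01,0.017,0,0,0,0,1],[-0.01,0.018,0,0,0,0,1]]}}

```text
time: 13.1
tool_pos: [0.5353, 0.1508, 0.1653]
tool_rot: [-3.141, 0.0, 0.049]
contact_force: [0.4, 0.5, -4.1]
opening: 0.0124
```

{"api": "send_rows", "payload": {"series": [[-0.006,0.014,0,0,0,-0.04,1],[-0.004,0.01,0,0,0,-0.085,1],[-0.004,0.009,0,0,0,-0.085,1],[-0.005,0.009,0,0,0,-0.085,1],[-0.006,0.009,0,0,0,-0.085,1]]}}

```text
time: 13.52
tool_pos: [0.5198, 0.0965, 0.1653]
tool_rot: [-3.141, -0.0, 0.433]
contact_force: [-0.3, 0.3, -3.5]
opening: 0.0127
```

{"api": "send_rows", "payload": {"series": [[-0.006,0.008,0,0,0,-0.085,1],[-0.007,0.008,0,0,0,-0.085,1],[-0.007,0.007,0,0,0,-0.085,1],[-0.008,0.006,0,0,0,-0.085,1],[-0.009,0.006,0,0,0,-0.085,1]]}}

```text
time: 13.93
tool_pos: [0.5089, 0.0464, 0.1652]
tool_rot: [-3.141, -0.001, 0.858]
contact_force: [-0.5, 0.0, -4.0]
opening: 0.0127
```

{"api": "send_rows", "payload": {"series": [[-0.009,0.005,0,0,0,-0.085,1],[-0.009,0.004,0,0,0,-0.085,1],[-0.01,0.004,0,0,0,-0.085,1],[-0.01,0.002,0,0,0,-0.085,1],[-0.01,0.002,0,0,0,-0.085,1]]}}

```text
time: 14.35
tool_pos: [0.4983, -0.0038, 0.1652]
tool_rot: [-3.141, -0.001, 1.283]
contact_force: [0.1, -0.9, -4.4]
opening: 0.0128
```

```bash
python3 -c "
from p import *
print(observe()['time'],observe()['tool_pos'],observe()['tool_rot'])
a=plan(box(0,.15,.170),80.85,10,1)
a=plan(box(0,0,.165),80.85,8,1,start=a)
"
```

```text
14.35 [ 0.49825476 -0.00377811  0.16519089] [-3.14091924e+00 -7.46047322e-04  1.28278163e+00]
max 0.014 0.013 0.015811388300841896
[[-0.012,0.009,0,0,0,-0.013,1],[-0.013,0.008,-0.001,0,0,-0.013,1],[-0.013,0.009,0,0,0,-0.012,1],[-0.013,0.008,-0.001,0,0,-0.013,1],[-0.013,0.008,0,0,0,-0.013,1]]
[[-0.013,0.008,-0.001,0,0,-0.013,1],[-0.013,0.008,0,0,0,-0.013,1],[-0.013,0.007,-0.001,0,0,-0.013,1],[-0.013,0.008,0,0,0,-0.012,1],[-0.014,0.007,-0.001,-0.001,-0.001,-0.013,1]]
end [ 0.5465 -0.1487  0.17  ] [3.1412e+00 2.0000e-04 1.4108e+00]
max 0.019 0.0 0.019026297590440448
[[-0.019,0,0.001,0,0,0,1],[-0.018,0,0,0,0,0,1],[-0.019,0,0.001,0,0,0,1],[-0.019,0,0.001,0,0,0,1],[-0.019,0,0,0,0,0,1]]
[[-0.018,0,0.001,0,0,0,1],[-0.019,0,0,0,0,0,1],[-0.019,0,0.001,0,0,0,1]]
end [ 0.5226 -0.2968  0.1651] [3.1412e+00 2.0000e-04 1.4108e+00]
```

{"api": "send_rows", "payload": {"series": [[-0.012,0.009,0,0,0,-0.013,1],[-0.013,0.008,-0.001,0,0,-0.013,1],[-0.013,0.009,0,0,0,-0.012,1],[-0.013,0.008,-0.001,0,0,-0.013,1],[-0.013,0.008,0,0,0,-0.013,1]]}}

```text
time: 14.77
tool_pos: [0.5224, -0.0768, 0.1673]
tool_rot: [-3.141, -0.001, 1.343]
contact_force: [0.2, -0.1, -4.6]
opening: 0.0125
```

{"api": "send_rows", "payload": {"series": [[-0.013,0.008,-0.001,0,0,-0.013,1],[-0.013,0.008,0,0,0,-0.013,1],[-0.013,0.007,-0.001,0,0,-0.013,1],[-0.013,0.008,0,0,0,-0.012,1],[-0.014,0.006,0,0,0,-0.013,1]]}}

```text
time: 15.18
tool_pos: [0.5455, -0.1489, 0.1691]
tool_rot: [-3.141, -0.001, 1.407]
contact_force: [0.3, 0.2, -3.6]
opening: 0.0126
```

{"api": "send_rows", "payload": {"series": [[-0.018,0,0,0,0,0,1],[-0.019,0,0,0,0,0,1],[-0.019,0,0.001,0,0,0,1],[-0.019,0,0,0,0,0,1],[-0.019,0,0,0,0,0,1]]}}

```text
time: 15.6
tool_pos: [0.5295, -0.2417, 0.1678]
tool_rot: [-3.141, -0.001, 1.407]
contact_force: [-0.5, 1.0, -3.8]
opening: 0.0125
```

{"api": "send_rows", "payload": {"series": [[-0.019,0,0,0,0,0,1],[-0.018,0,0,0,0,0,1],[-0.015,0,0.001,0,0,0,1],[-0.004,0,0,0,0,0,1],[0,0,0,0,0,0,1]]}}

```text
time: 16.02
tool_pos: [0.5206, -0.2968, 0.1664]
tool_rot: [-3.141, -0.001, 1.405]
contact_force: [0.6, 1.3, -4.8]
opening: 0.0123
```

```bash
python3 -c "
from p import *
for n in('side','top'):
  snap(n,n+'8'); im=cv2.imread('pics/'+n+'8.png'); im=im[60:260,200:400] if n=='side' else im[140:300,300:500]; cv2.imwrite('pics/'+n+'8c.png',cv2.resize(im,None,fx=3,fy=3))
print(observe()['time'],observe()['tool_pos'],observe()['tool_rot'])
for n in ('top8','side8'):
  c=load(n);P=cloud(c);d=P[...,:2]-CT; x=d@[np.cos(YB),np.sin(YB)]; y=d@[-np.sin(YB),np.cos(YB)];Z=P[...,2]; col=c['color'].astype(int)
  m=(abs(x)<.085)&(abs(y)<.15)&(Z>.11)&(Z<.157)&(col.min(2)>110)
  print(n,m.sum())
  def edge(mm,a,b):
    k=np.polyfit(b[mm],a[mm],1);print(mm.sum(),np.round(np.percentile(a[mm],[2,50,98]),4),'slope',np.degrees(k[0]))
  rim=m&(Z>.142)
  edge(rim&(x<-.055),x,y)
  for s in(1,-1):
    q=rim&(y*s>.12)
    if q.sum()>8: edge(q,y,x)
a=plan(box(0,0,.100),80.85,4,1)
"
```

```text
16.1167 [ 0.52110796 -0.29520185  0.16646228] [-3.14084282e+00 -1.78961681e-03  1.40676699e+00]
top8 3565
113 [-0.0689 -0.0674 -0.0576] slope -0.27065729332842603
114 [0.1206 0.1336 0.1355] slope -0.646472688789186
53 [-0.1301 -0.1278 -0.1215] slope -0.7394898882615748
side8 2201
109 [-0.0704 -0.068  -0.0557] slope 0.4844730195708708
237 [0.1273 0.133  0.1368] slope -0.2132208070538898
95 [-0.1349 -0.1307 -0.1221] slope 0.3606535153041723
max 0.017 0.002 0.017
[[0,0,0.017,0,0,0,1],[-0.001,0.001,0.016,0,0,-0.002,1],[0,0,0.017,0,0,0,1],[0,0.001,0.016,-0.001,-0.002,-0.002,1]]
end [ 0.5229 -0.2964  0.1005] [3.1413e+00 2.0000e-04 1.4108e+00]
```

View pics/side8c.png

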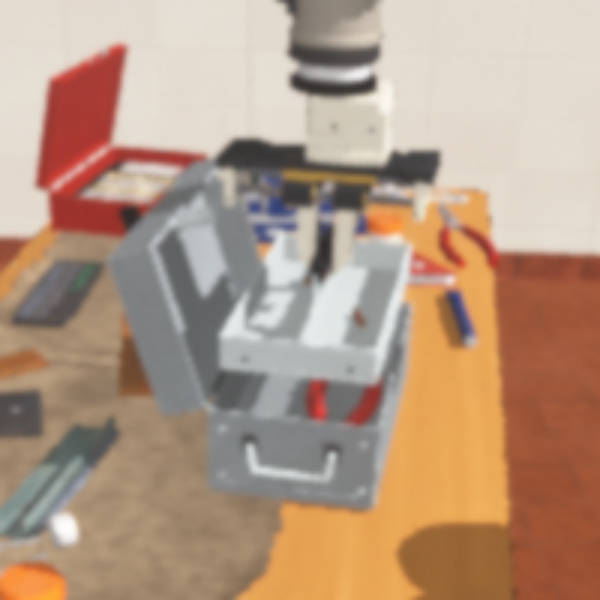

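View pics/top8c.png

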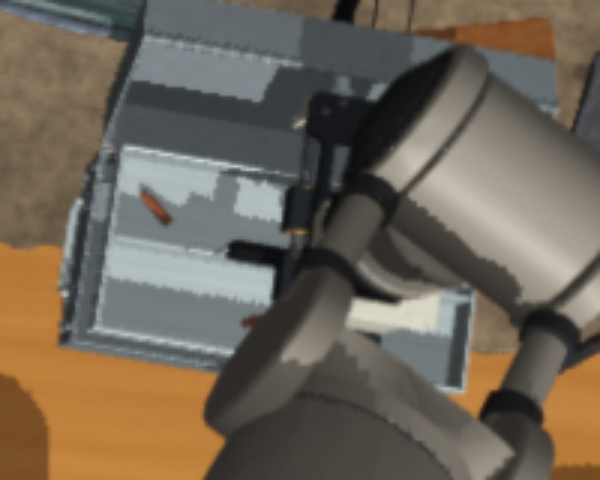

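Tray is over the opening, its ends centred within about 1.5 mm (crop corners (122,148), (465,388)). I'll lower with a small correction.

{"api": "send_rows", "payload": {"series": [[-0.001,0.001,0.012,0,0,-0.002,1],[0,0.001,0.015,0,0,-0.002,1],[0,0,0.015,0,0,0,1],[0,0,0.012,0,-0.002,0,1],[0,0,0,0,0,0,1]]}}

```text
time: 16.53
tool_pos: [0.522, -0.2948, 0.11]
tool_rot: [-3.137, -0.002, 1.412]
contact_force: [-0.1, 0.2, -4.2]
opening: 0.0127
```

{"api": "send_rows", "payload": {"series": [[0,0,0.006,0,0,0,1],[0,0,0.006,0,0,0,1],[0,0,0.005,0,0,0,1],[0,0,0,0,0,0,1]]}}

```text
time: 16.87
tool_pos: [0.5227, -0.2967, 0.0948]
tool_rot: [-3.14, 0.0, 1.411]
contact_force: [-1.1, 0.1, -4.0]
opening: 0.0123
```

Position is on target with no contact. I'll continue down to the ledges.

{"api": "send_rows", "payload": {"series": [[0,0,0.004,0,0,0,1],[0,0,0.003,0,0,0,1],[0,0,0.002,0,0,0,1],[0,0,0,0,0,0,1]]}}

```text
time: 17.2
tool_pos: [0.5228, -0.2971, 0.0861]
tool_rot: [-3.141, 0.001, 1.411]
contact_force: [-0.1, -0.3, -4.1]
opening: 0.0125
```

{"api": "send_rows", "payload": {"series": [[0,0,0.002,0,0,0,1],[0,0,0.002,0,0,0,1],[0,0,0,0,0,0,1]]}}

```text
time: 17.45
tool_pos: [0.5231, -0.2973, 0.0826]
tool_rot: [3.141, 0.001, 1.411]
contact_force: [0.3, -1.3, -4.3]
opening: 0.013
```

{"api": "send_rows", "payload": {"series": [[0,0,0.002,0,0,0,1],[0,0,0.001,0,0,0,1],[0,0,0,0,0,0,1]]}}

```text
time: 17.7
tool_pos: [0.5233, -0.2974, 0.0825]
tool_rot: [3.14, 0.002, 1.411]
contact_force: [-6.3, 4.6, 15.8]
opening: 0.0129
```

Seated: z stopped at 0.0825, with upward force. Release.

{"api": "send_rows", "payload": {"series": [[0,0,-0.001,0,0,0,1],[0,0,-0.001,0,0,0,0.7],[0,0,0,0,0,0,0.6],[0,0,0,0,0,0,0.5],[0,0,0,0,0,0,0.5]]}}

```text
time: 18.12
tool_pos: [0.5231, -0.2973, 0.0815]
tool_rot: [-3.142, 0.001, 1.411]
contact_force: [-0.1, 0.5, 0.6]
opening: 0.0349
```

{"api": "send_rows", "payload": {"series": [[0,0,-0.005,0,0,0,0.5],[0,0,-0.015,0,0,0,0.5],[0,0,-0.03,0,0,0,0.5],[0,0,-0.04,0,0,0,0.5],[0,0,-0.04,0,0,0,0.5]]}}

```text
time: 18.53
tool_pos: [0.5225, -0.2967, 0.2124]
tool_rot: [-3.139, -0.0, 1.411]
contact_force: [0.2, -1.4, -0.3]
opening: 0.046
```

```bash
python3 -c "
from p import *
for n in('side','top'):
  snap(n,n+'9'); im=cv2.imread('pics/'+n+'9.png'); im=im[60:260,200:400] if n=='side' else im[140:300,300:500]; cv2.imwrite('pics/'+n+'9c.png',cv2.resize(im,None,fx=3,fy=3))
for n in ('top9','side9'):
  c=load(n);P=cloud(c);d=P[...,:2]-CT; x=d@[np.cos(YB),np.sin(YB)]; y=d@[-np.sin(YB),np.cos(YB)];Z=P[...,2]; col=c['color'].astype(int)
  m=(abs(x)<.06)&(abs(y)<.13)&(Z>.03)&(Z<.06)
  A=np.c_[x[m],y[m],np.ones(m.sum())]; print('floor',m.sum(),np.median(Z[m]))
  m=(x>.08)&(x<.25)&(y>.03)&(y<.12)&(Z>.1)
  for h in np.arange(.12,.25,.02):
    k=m&(abs(Z-h)<.01)
    if k.sum()>5: print(round(h,2),np.round(np.percentile(x[k],[1,50,99]),3))
"
```

```text
floor 3102 0.03996038251592671
0.12 [0.124 0.129 0.133]
0.14 [0.131 0.135 0.139]
0.16 [0.137 0.14  0.142]
0.22 [0.121 0.141 0.162]
0.24 [0.12  0.123 0.125]
floor 1044 0.04044803552662962
0.12 [0.125 0.128 0.131]
0.14 [0.131 0.133 0.137]
0.16 [0.137 0.139 0.139]
0.18 [0.141 0.143 0.146]
0.22 [0.117 0.137 0.158]
```

View pics/side9c.png

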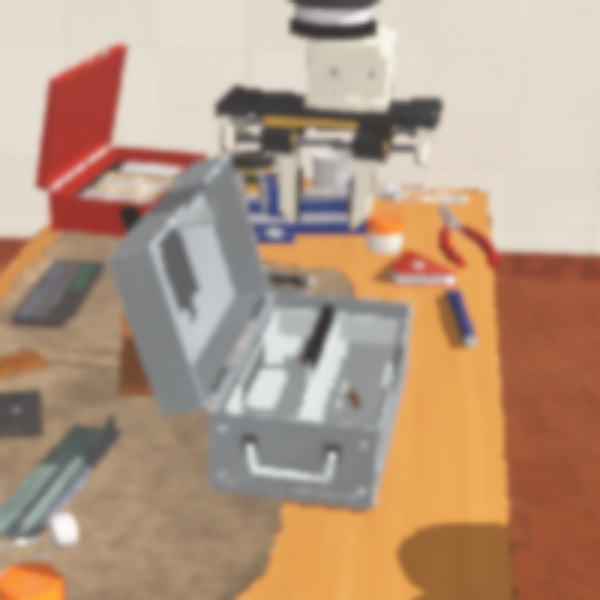

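View pics/top9c.png

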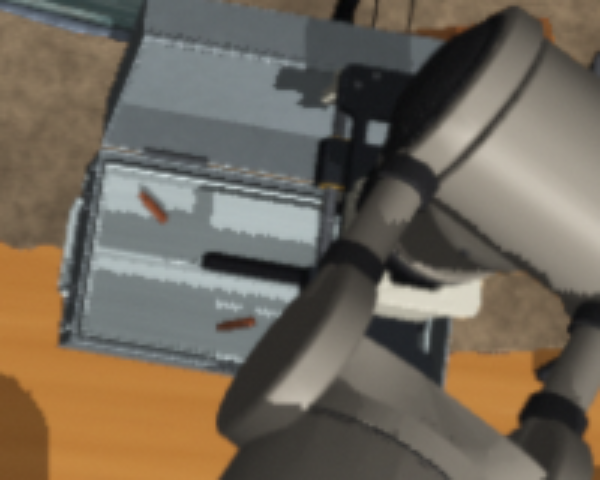

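Tray seated: its floor reads z=0.040 as expected, and the tips are in it. Next: raise, go behind the lid with the fingers shut and the jaw turned, and push the lid shut.

```bash
python3 -c "
from p import *
a=plan(box(0.0,0.03,.265),80.85,2,1)
a=plan(box(.19,.07,.265),170.85,15,1,start=a)
a=plan(box(.19,.07,.178),170.85,4,1,start=a)
print('---')
h=.011
prev=np.array([.19,.178])
for th in np.arange(1.84,-.03,-.12):
  if th>1.57: X=.075-.15*np.cos(th)+.043*np.sin(th)+h; Z=.178
  else:
    s=np.interp(th,[1.0,1.57],[.12,.095]); X=.075-s*np.cos(th)+.043*np.sin(th)+h; Z=.085+s*np.sin(th)+.043*np.cos(th)
  w=np.array([X,Z]); print(round(th,2),np.round(w,4),'d',np.round(w-prev,4)); prev=w
"
```

```text
max 0.023 0.006 0.028089143810376277
[[0.016,-0.002,-0.023,0.006,0.004,0,1],[0.016,-0.001,-0.023,0.006,0.003,0,1]]
end [ 0.5277 -0.2667  0.2651] [3.1416e+00 4.0000e-04 1.4109e+00]
max 0.013 0.105 0.013601470508735444
[[0.003,0.013,0,0,0,-0.105,1],[0.001,0.012,0,0,0,-0.104,1],[0,0.013,0,0,0,-0.105,1],[-0.002,0.013,0,0,0,-0.105,1],[-0.002,0.013,0,0,0,-0.105,1]]
[[-0.004,0.012,0,0,0,-0.104,1],[-0.006,0.012,0,0,0,-0.105,1],[-0.006,0.011,0,0,0,-0.105,1],[-0.008,0.011,0,0,0,-0.105,1],[-0.008,0.009,0,0,0,-0.104,1]]
[[-0.01,0.009,0,0,0,-0.105,1],[-0.011,0.007,0,0,0,-0.105,1],[-0.011,0.007,0,0,0,-0.105,1],[-0.012,0.005,0,0,0,-0.104,1],[-0.012,0.004,0,0,0,-0.105,1]]
end [ 0.7215 -0.2577  0.2651] [-3.1412  0.      2.9819]
max 0.022 0.0 0.022
[[0,0,0.022,0,0,0,1],[0,0,0.022,0,0,0,1],[0,0,0.021,0,0,0,1],[0,0,0.022,0,0,0,1]]
end [ 0.7215 -0.2578  0.1781] [-3.1412  0.      2.9819]
---
1.84 [0.1673 0.178 ] d [-0.0227  0.    ]
1.72 [0.1508 0.178 ] d [-0.0165  0.    ]
1.6 [0.1334 0.178 ] d [-0.0175  0.    ]
1.48 [0.1199 0.1874] d [-0.0135  0.0094]
1.36 [0.1062 0.1959] d [-0.0136  0.0085]
1.24 [0.0911 0.2025] d [-0.0151  0.0066]
1.12 [0.0747 0.207 ] d [-0.0164  0.0045]
1.0 [0.0573 0.2092] d [-0.0174  0.0022]
0.88 [0.0427 0.2049] d [-0.0147 -0.0043]
0.76 [0.0286 0.1988] d [-0.014 -0.006]
0.64 [0.0154 0.1912] d [-0.0132 -0.0077]
0.52 [0.0032 0.1819] d [-0.0122 -0.0092]
0.4 [-0.0078  0.1713] d [-0.011  -0.0106]
0.28 [-0.0174  0.1595] d [-0.0097 -0.0118]
0.16 [-0.0256  0.1466] d [-0.0082 -0.0129]
0.04 [-0.0322  0.1328] d [-0.0066 -0.0138]
```

{"api": "send_rows", "payload": {"series": [[0.016,-0.002,-0.028,0,0,0,1],[0.016,-0.001,-0.026,0,0,0,1],[0.003,0.013,0,0,0,-0.105,1],[0.001,0.012,0,0,0,-0.105,1],[0,0.013,0,0,0,-0.105,1]]}}

```text
time: 19.05
tool_pos: [0.5641, -0.2628, 0.2662]
tool_rot: [3.141, 0.002, 1.731]
contact_force: [-0.3, 0.8, -0.3]
opening: 0.0172
```

{"api": "send_rows", "payload": {"series": [[-0.002,0.013,0,0,0,-0.105,1],[-0.002,0.013,0,0,0,-0.105,1],[-0.004,0.012,0,0,0,-0.105,1],[-0.006,0.012,0,0,0,-0.105,1],[-0.006,0.011,0,0,0,-0.105,1]]}}

```text
time: 19.47
tool_pos: [0.629, -0.26, 0.265]
tool_rot: [-3.141, 0.0, 2.256]
contact_force: [0.8, -0.8, 0.1]
opening: 0.0002
```

{"api": "send_rows", "payload": {"series": [[-0.008,0.011,0,0,0,-0.105,1],[-0.008,0.009,0,0,0,-0.105,1],[-0.01,0.009,0,0,0,-0.105,1],[-0.011,0.007,0,0,0,-0.105,1],[-0.011,0.007,0,0,0,-0.105,1]]}}

```text
time: 19.88
tool_pos: [0.6939, -0.2569, 0.2649]
tool_rot: [-3.141, -0.001, 2.781]
contact_force: [0.5, 0.3, 0.4]
opening: 0.0006
```

{"api": "send_rows", "payload": {"series": [[-0.012,0.005,0,0,0,-0.105,1],[-0.012,0.004,0,0,0,-0.105,1],[0,0,0,0,0,0,1],[0,0,0,0,0,0,1]]}}

```text
time: 20.22
tool_pos: [0.7191, -0.2555, 0.264]
tool_rot: [-3.141, -0.002, 2.983]
contact_force: [0.3, 1.0, -0.1]
opening: 0.0003
```

```bash
python3 -c "
from p import *
for n in('side',):
  snap(n,n+'10'); im=cv2.imread('pics/'+n+'10.png'); im=im[20:260,180:400]; cv2.imwrite('pics/'+n+'10c.png',cv2.resize(im,None,fx=2.5,fy=2.5))
o=observe();print(o['time'],o['tool_pos'],o['tool_rot'],o['qpos']); d=o['tool_pos'][:2]-CT; print(d@[np.cos(YB),np.sin(YB)],d@[-np.sin(YB),np.cos(YB)])
a=plan(box(.188,.07,.178),170.85,4,1)
"
```

```text
20.2667 [ 0.71867958 -0.25567297  0.2646046 ] [-3.14075178e+00 -1.52286168e-03  2.98264610e+00] [-4.41600118e-01  8.42061624e-01  5.47471227e-01 -1.25304572e-03
  1.75328757e+00 -1.85367718e+00]
0.18699352050782903 0.07147213356050229
max 0.022 0.002 0.022
[[0,0,0.022,0,0,0,1],[-0.001,-0.001,0.021,0,0,0,1],[0,0,0.022,0,0,0,1],[0,0,0.022,-0.001,-0.002,0.001,1]]
end [ 0.7194 -0.2569  0.1776] [3.1414e+00 5.0000e-04 2.9816e+00]
```

View pics/side10c.png

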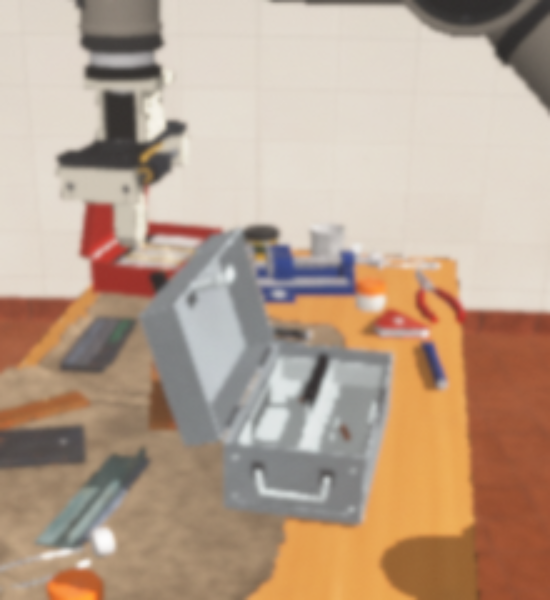

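Fingers are behind the lid, tip at crop (130,240). Descend, then push (tool +x = box −x).

{"api": "send_rows", "payload": {"series": [[0,0,0.022,0,0,0,1],[-0.001,0,0.022,0,0,0,1],[0,0,0.022,0,0,0,1],[0,0,0.021,0,0,0,1],[0,0,0,0,0,0,1]]}}

```text
time: 20.68
tool_pos: [0.7172, -0.2553, 0.1734]
tool_rot: [3.14, -0.009, 2.983]
contact_force: [-1.4, 0.9, -1.6]
opening: 0.0006
```

{"api": "send_rows", "payload": {"series": [[0.01,0,0,0,0,0,1],[0.01,0,0,0,0,0,1],[0.008,0,0,0,0,0,1],[0.008,0,0,0,0,0,1],[0.008,0,0,0,0,0,1]]}}

```text
time: 21.1
tool_pos: [0.6781, -0.2499, 0.1827]
tool_rot: [-3.138, 0.009, 2.984]
contact_force: [5.8, -1.1, 3.7]
opening: 0.0007
```

{"api": "send_rows", "payload": {"series": [[0.008,0,0,0,0,0,1],[0.007,0,-0.004,0,0,0,1],[0.007,0,-0.005,0,0,0,1],[0.007,0,-0.005,0,0,0,1],[0.007,0,-0.004,0,0,0,1]]}}

```text
time: 21.52
tool_pos: [0.6407, -0.2436, 0.1976]
tool_rot: [-3.14, 0.001, 2.985]
contact_force: [2.8, -0.2, -1.5]
opening: 0.0007
```

```bash
python3 -c "
from p import *
for n in('side',):
  snap(n,n+'11'); im=cv2.imread('pics/'+n+'11.png'); im=im[20:260,180:400]; cv2.imwrite('pics/'+n+'11c.png',cv2.resize(im,None,fx=2.5,fy=2.5))
o=observe();print(o['time'],o['tool_pos'],o['tool_rot'],o['qpos']); d=o['tool_pos'][:2]-CT; print(d@[np.cos(YB),np.sin(YB)],d@[-np.sin(YB),np.cos(YB)])
"
```

```text
21.5667 [ 0.6397375  -0.24348232  0.19856847] [-3.13997901e+00  6.95475113e-04  2.98530452e+00] [-4.74900564e-01  6.64365541e-01  1.06208644e+00 -1.33090356e-03
  1.41397487e+00 -1.88920110e+00]
0.10711738914551334 0.0709543232377308
```

View pics/side11c.png

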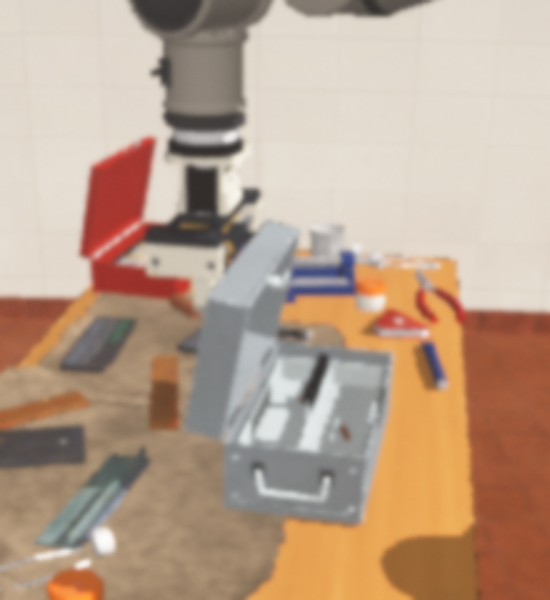

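The lid follows and stands near upright, free edge at crop (290,230). Continuing along the arc.

{"api": "send_rows", "payload": {"series": [[0.008,0,-0.002,0,0,0,1],[0.008,0,-0.003,0,0,0,1],[0.008,0,-0.002,0,0,0,1],[0.008,0,-0.002,0,0,0,1],[0.009,0,-0.001,0,0,0,1]]}}

```text
time: 21.98
tool_pos: [0.5999, -0.237, 0.2069]
tool_rot: [-3.14, 0.0, 2.986]
contact_force: [3.0, 0.2, -0.0]
opening: 0.0001
```

{"api": "send_rows", "payload": {"series": [[0.009,0,-0.001,0,0,0,1],[0.008,0,0.002,0,0,0,1],[0.007,0,0.003,0,0,0,1],[0.007,0,0.003,0,0,0,1],[0.007,0,0.003,0,0,0,1]]}}

```text
time: 22.4
tool_pos: [0.5619, -0.231, 0.1972]
tool_rot: [-3.141, -0.001, 2.986]
contact_force: [1.0, -0.1, 1.4]
opening: 0.0007
```

{"api": "send_rows", "payload": {"series": [[0.007,0,0.004,0,0,0,1],[0.006,0,0.004,0,0,0,1],[0.006,0,0.005,0,0,0,1],[0.006,0,0.005,0,0,0,1],[0.005,0,0.005,0,0,0,1]]}}

```text
time: 22.82
tool_pos: [0.5322, -0.2264, 0.1732]
tool_rot: [-3.141, -0.001, 2.986]
contact_force: [-0.1, 0.2, 2.0]
opening: 0.0005
```

```bash
python3 -c "
from p import *
for n in('side',):
  snap(n,n+'12'); im=cv2.imread('pics/'+n+'12.png'); im=im[20:260,180:400]; cv2.imwrite('pics/'+n+'12c.png',cv2.resize(im,None,fx=2.5,fy=2.5))
o=observe();print(o['time'],o['tool_pos'],o['tool_rot'],o['contact_force']); d=o['tool_pos'][:2]-CT; print(d@[np.cos(YB),np.sin(YB)],d@[-np.sin(YB),np.cos(YB)])
"
```

```text
22.8667 [ 0.53109863 -0.22597548  0.17196833] [-3.14152957 -0.00367051  2.98558716] [-1.10055785 -0.06818764 -1.45273253]
-0.0029230313323040987 0.07096267503351127
```

View pics/side12c.png

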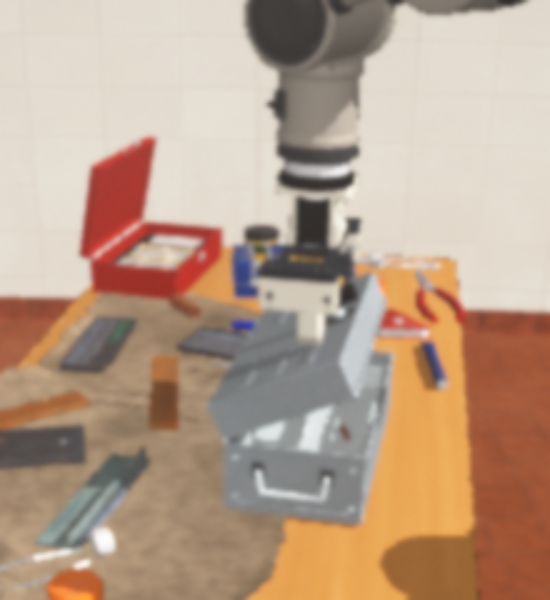

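Lid at about 0.45 rad, following the finger at crop (312,340). Continuing down.

{"api": "send_rows", "payload": {"series": [[0.005,0,0.005,0,0,0,1],[0.005,0,0.005,0,0,0,1],[0.005,0,0.006,0,0,0,1],[0.004,0,0.006,0,0,0,1],[0.004,0,0.006,0,0,0,1]]}}

```text
time: 23.28
tool_pos: [0.5099, -0.2229, 0.1447]
tool_rot: [-3.141, -0.001, 2.986]
contact_force: [0.8, -0.1, -0.6]
opening: 0.0003
```

{"api": "send_rows", "payload": {"series": [[0.004,0,0.006,0,0,0,1],[0.003,0,0.005,0,0,0,1],[0.002,0,0.003,0,0,0,1],[0,0,0.002,0,0,0,1]]}}

```text
time: 23.62
tool_pos: [0.501, -0.2215, 0.1289]
tool_rot: [-3.141, -0.001, 2.986]
contact_force: [-0.5, 0.6, -0.5]
opening: 0.0005
```

{"api": "send_rows", "payload": {"series": [[0,0,0.002,0,0,0,1],[0,0,0.001,0,0,0,1],[0,0,0,0,0,0,1]]}}

```text
time: 23.87
tool_pos: [0.5014, -0.2216, 0.1282]
tool_rot: [-3.14, -0.0, 2.986]
contact_force: [-5.6, 2.8, 13.3]
opening: 0.0006
```

```bash
python3 -c "
from p import *
for n in('side',):
  snap(n,n+'13'); im=cv2.imread('pics/'+n+'13.png'); im=im[80:230,200:380]; cv2.imwrite('pics/'+n+'13c.png',cv2.resize(im,None,fx=3.5,fy=3.5,interpolation=cv2.INTER_CUBIC))
o=observe();print(o['time'],o['tool_pos'],o['contact_force'])
c=load('side13');P=cloud(c);d=P[...,:2]-CT; x=d@[np.cos(YB),np.sin(YB)]; y=d@[-np.sin(YB),np.cos(YB)];Z=P[...,2]
m=(x>-.07)&(x<.07)&(y>-.12)&(y<.13)&(abs(Z-.13)<.02)
A=np.c_[x[m],y[m],np.ones(m.sum())]; print(m.sum(),np.linalg.lstsq(A,Z[m],rcond=None)[0])
"
```

```text
23.9167 [ 0.50144065 -0.22163368  0.12817318] [-6.66876044  2.5859026  13.10805486]
1204 [-0.02169466 -0.00430883  0.12942301]
```

View pics/side13c.png

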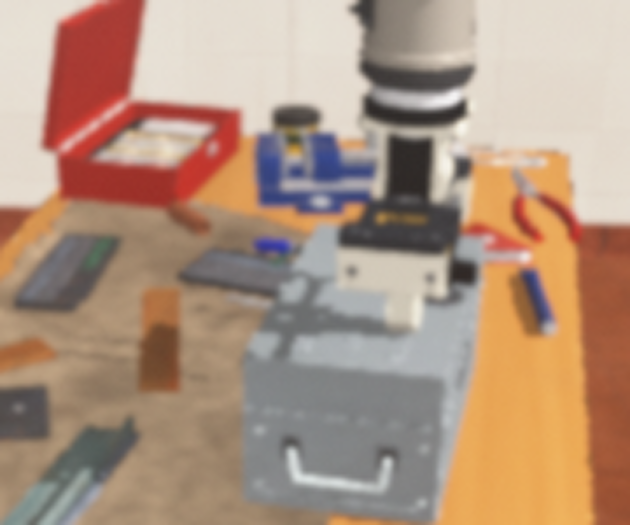

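Lid shut (plane at z≈0.129, 13 N reaction). Now to the T-handle.

```bash
python3 -c "
from p import *
a=plan(box(-.035,.071,.205),170.85,3,.5)
a=plan(box(-.11,.09,.205),170.85,3,.5,start=a)
"
```

```text
max 0.026 0.003 0.026019223662515373
[[0.001,0,-0.026,0,0,0,0.5],[0,0,-0.025,0,0,0.003,0.5],[0.001,0,-0.026,-0.002,0,0.001,0.5]]
end [ 0.4995 -0.2212  0.2052] [ 3.1411e+00 -1.0000e-04  2.9821e+00]
max 0.025 0.0 0.02596150997149434
[[0.025,0.006,0,0,0,0,0.5],[0.025,0.007,0,0,0,0,0.5],[0.025,0.006,0,0,0,0,0.5]]
end [ 0.4285 -0.1905  0.2052] [ 3.1411e+00 -1.0000e-04  2.9821e+00]
```

{"api": "send_rows", "payload": {"series": [[0,0,-0.02,0,0,0,0.5],[0,0,-0.03,0,0,0.003,0.5],[0,0.015,-0.027,-0.002,0,0,0.5],[0,0.015,0,0,0,0,0.5]]}}

```text
time: 24.25
tool_pos: [0.509, -0.1936, 0.2091]
tool_rot: [-3.139, 0.009, 2.981]
contact_force: [0.7, -0.3, 0.5]
opening: 0.0224
```

```bash
python3 -c "
from p import *
for n in('side','top'):
  snap(n,n+'14'); im=cv2.imread('pics/'+n+'14.png'); im=im[80:230,200:380] if n=='side' else im[160:300,300:480]; cv2.imwrite('pics/'+n+'14c.png',cv2.resize(im,None,fx=3.5,fy=3.5,interpolation=cv2.INTER_CUBIC))
o=observe();print(o['time'],o['tool_pos'],o['contact_force'])
for n in('side14','top14'):
  c=load(n);P=cloud(c);d=P[...,:2]-CT; x=d@[np.cos(YB),np.sin(YB)]; y=d@[-np.sin(YB),np.cos(YB)];Z=P[...,2]; col=c['color'].astype(int)
  m=(x>-.1)&(x<-.01)&(abs(y)<.04)&(Z>.148)&(Z<.170)
  if m.sum()>5: print(n,m.sum(),[np.round(np.percentile(v[m],[2,50,98]),4) for v in (x,y,Z)], np.polyfit(x[m],y[m],1))
  m=(x>-.07)&(x<.07)&(y>-.12)&(y<.13)&(abs(Z-.13)<.008)
  A=np.c_[x[m],y[m],np.ones(m.sum())]; print(m.sum(),np.linalg.lstsq(A,Z[m],rcond=None)[0])
a=plan(box(-.053,0,.205),170.85,5,.5)
a=plan(box(-.053,0,.135),170.85,4,.5,start=a)
"
```

```text
24.35 [ 0.50737405 -0.19083376  0.20501537] [-0.47657336 -0.22068468 -0.57855055]
side14 113 [array([-0.0795, -0.0545, -0.0267]), array([-0.0057,  0.0034,  0.0086]), array([0.1488, 0.1558, 0.162 ])] [-0.11622856 -0.00284067]
1630 [-0.00433212 -0.00341125  0.12859249]
top14 105 [array([-0.0808, -0.0651, -0.0496]), array([-0.0047,  0.0027,  0.0079]), array([0.1499, 0.1592, 0.1636])] [-0.07919724 -0.00280951]
930 [ 0.00060852 -0.00127503  0.12793357]
max 0.021 0.002 0.021587033144922906
[[0.004,-0.02,0,0,0,0,0.5],[0.005,-0.021,0,0,0,0,0.5],[0.004,-0.02,0,0,0.002,0.002,0.5],[0.004,-0.02,0,0,0,0,0.5],[0.004,-0.021,0,0,0.001,0.001,0.5]]
end [ 0.4706 -0.2883  0.2049] [ 3.1411e+00 -1.0000e-04  2.9815e+00]
max 0.018 0.0 0.018
[[0,0,0.017,0,0,0,0.5],[0,0,0.018,0,0,0,0.5],[0,0,0.017,0,0,0,0.5],[0,0,0.018,0,0,0,0.5]]
end [ 0.4706 -0.2882  0.1349] [ 3.1411e+00 -1.0000e-04  2.9815e+00]
```

View pics/side14c.png

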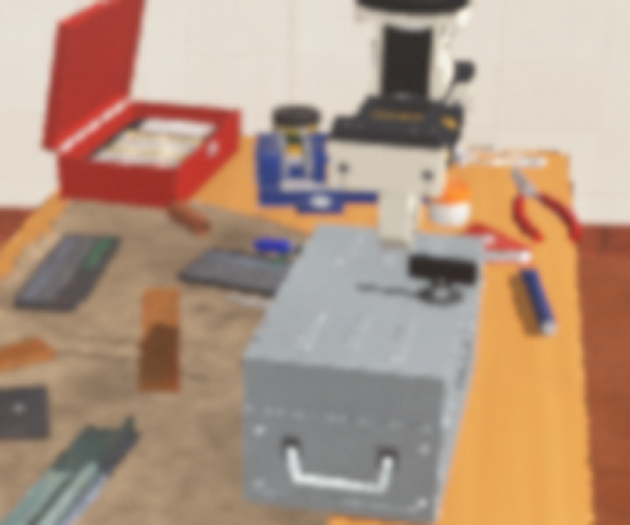

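View pics/top14c.png

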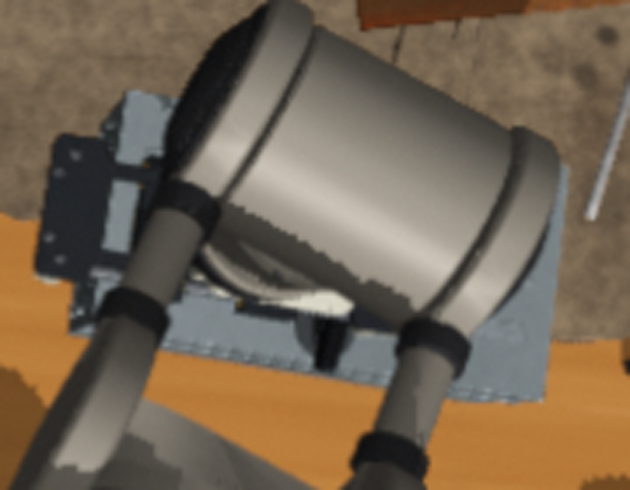

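The lid reads flat at z=0.128. The T-bar is centred at box (−0.0535, 0.002) and runs front-back, i.e. unlatched. Moving over it and gripping.

{"api": "send_rows", "payload": {"series": [[0.004,-0.02,0,0,0,0,0.4],[0.005,-0.021,0,0,0,0,0.4],[0.004,-0.02,0,0,0.002,0.002,0.4],[0.004,-0.02,0,0,0,0,0.4],[0.004,-0.019,0,0,0,0,0.4]], "newtons": 30}}

```text
time: 24.77
tool_pos: [0.469, -0.2887, 0.2025]
tool_rot: [3.14, -0.004, 2.981]
contact_force: [0.6, -0.2, 0.4]
opening: 0.0551
```

{"api": "send_rows", "payload": {"series": [[0,0,0,0,0,0,0.4],[0,0,0.017,0,0,0,0.4],[0,0,0.018,0,0,0,0.4],[0,0,0.016,0,0,0,0.4],[0,0,0.01,0,0,0,0.4]]}}

```text
time: 25.18
tool_pos: [0.4689, -0.2865, 0.1401]
tool_rot: [3.139, -0.005, 2.981]
contact_force: [-0.2, -0.2, -0.3]
opening: 0.055
```

{"api": "send_rows", "payload": {"series": [[0,0,0.004,0,0,0,0.4],[0,0,0,0,0,0,0.4],[0,0,0,0,0,0,0.4]]}}

```text
time: 25.43
tool_pos: [0.47, -0.2874, 0.1388]
tool_rot: [3.141, -0.002, 2.981]
contact_force: [0.1, 0.2, 0.6]
opening: 0.0552
```

```bash
python3 -c "
from p import *
a=plan(box(-.053,0.001,.136),170.85,1,.5)
"
```

```text
max 0.003 0.002 0.0031622776601683794
[[-0.001,0,0.003,0.001,-0.002,-0.001,0.5]]
end [ 0.4709 -0.2875  0.1358] [-3.1413e+00  1.0000e-04  2.9821e+00]
```

{"api": "send_rows", "payload": {"series": [[-0.001,0,0.003,0,0,0,0.7],[0,0,0,0,0,0,0.8],[0,0,0,0,0,0,0.9],[0,0,0,0,0,0,1],[0,0,0,0,0,0,1]]}}

```text
time: 25.85
tool_pos: [0.4707, -0.2875, 0.1357]
tool_rot: [3.141, -0.002, 2.981]
contact_force: [0.4, -0.6, -0.1]
opening: 0.0265
```

{"api": "send_rows", "payload": {"series": [[0,0,0,0,0,0,1],[0,0,0,0,0,0,1],[0,0,0,0,0,0,1]]}}

```text
time: 26.1
tool_pos: [0.4709, -0.289, 0.1357]
tool_rot: [-3.14, -0.001, 2.981]
contact_force: [0.3, -6.1, -1.9]
opening: 0.012
```

Gripped (12 mm, the bar's thickness). Turning clockwise, which is + about tool z.

{"api": "send_rows", "payload": {"series": [[0,-0.001,0,0,0,0.1,1],[0,0,0,0,0,0.1,1],[0,0,0,0,0,0.1,1],[0,0,0,0,0,0.1,1],[0,0,0,0,0,0.1,1]]}}

```text
time: 26.52
tool_pos: [0.4708, -0.2893, 0.1357]
tool_rot: [-3.141, -0.001, 2.476]
contact_force: [0.4, -3.0, -1.5]
opening: 0.0117
```

{"api": "send_rows", "payload": {"series": [[0,0,0,0,0,0.1,1],[0,0,0,0,0,0.1,1],[0,0,0,0,0,0.1,1],[0,0,0,0,0,0.1,1],[0,0,0,0,0,0.1,1]]}}

```text
time: 26.93
tool_pos: [0.4706, -0.2895, 0.1356]
tool_rot: [-3.14, 0.0, 1.976]
contact_force: [-1.1, -2.6, 0.0]
opening: 0.012
```

{"api": "send_rows", "payload": {"series": [[0,0,0,0,0,0.1,1],[0,0,0,0,0,0.1,1],[0,0,0,0,0,0.1,1],[0,0,0,0,0,0.1,1],[0,0,0,0,0,0.1,1]]}}

```text
time: 27.35
tool_pos: [0.4704, -0.2895, 0.1356]
tool_rot: [-3.14, 0.001, 1.476]
contact_force: [-2.2, -3.3, 0.2]
opening: 0.0116
```

{"api": "send_rows", "payload": {"series": [[0,0,0,0,0,0.06,1],[0,0,0,0,0,0.03,1],[0,0,0,0,0,0,1]]}}

```text
time: 27.6
tool_pos: [0.4703, -0.2894, 0.1357]
tool_rot: [-3.14, 0.001, 1.39]
contact_force: [-0.9, -4.3, -0.4]
opening: 0.0116
```

```bash
python3 -c "
from p import *
print(observe()['torque'],observe()['contact_force'],observe()['tool_rot'],observe()['tool_pos'])"
```

```text
[-0.71415055  0.30060793  0.23365172] [-0.87015241 -4.31605914 -0.4338915 ] [-3.13962291e+00  8.21735727e-04  1.39021998e+00] [ 0.47030709 -0.28939242  0.13565715]
```

{"api": "send_rows", "payload": {"series": [[0,0,0,0,0,0,0.8],[0,0,0,0,0,0,0.6],[0,0,0,0,0,0,0.5],[0,0,0,0,0,0,0.5],[0,0,-0.015,0,0,0,0.5]]}}

```text
time: 28.02
tool_pos: [0.4692, -0.2871, 0.148]
tool_rot: [-3.134, -0.004, 1.391]
contact_force: [-0.5, 0.1, -0.3]
opening: 0.0405
```

{"api": "send_rows", "payload": {"series": [[0,0,-0.035,0,0,0,0.5],[0,0,-0.04,0,0,0,0.5],[0.035,0,-0.02,0,0,0,0.5],[0.04,0,0,0,0,0,0.5],[0.04,0,0,0,0,0,0.5]]}}

```text
time: 28.43
tool_pos: [0.4919, -0.1748, 0.2472]
tool_rot: [3.14, -0.0, 1.389]
contact_force: [0.5, 0.4, -0.4]
opening: 0.0459
```

{"api": "send_rows", "payload": {"series": [[0.04,0,0,0,0,0,0.5],[0.04,0,0,0,0,0,0.5],[0.04,0,0,0,0,0,0.5],[0.02,0,0,0,0,0,0.5],[0,0,0,0,0,0,0.5]]}}

```text
time: 28.85
tool_pos: [0.5165, -0.0334, 0.2457]
tool_rot: [-3.139, -0.003, 1.396]
contact_force: [0.1, -0.0, -0.3]
opening: 0.0457
```

```bash
python3 -c "
from p import *
for n in('side','top'):
  snap(n,n+'15'); im=cv2.imread('pics/'+n+'15.png'); im=im[80:230,200:380] if n=='side' else im[160:300,300:480]; cv2.imwrite('pics/'+n+'15c.png',cv2.resize(im,None,fx=3.5,fy=3.5,interpolation=cv2.INTER_CUBIC))
o=observe();print(o['time'],o['tool_pos'],o['contact_force'])
for n in('side15','top15'):
  c=load(n);P=cloud(c);d=P[...,:2]-CT; x=d@[np.cos(YB),np.sin(YB)]; y=d@[-np.sin(YB),np.cos(YB)];Z=P[...,2]
  m=(x>-.1)&(x<-.01)&(abs(y)<.04)&(Z>.148)&(Z<.170)
  if m.sum()>5: print(n,m.sum(),[np.round(np.percentile(v[m],[2,50,98]),4) for v in (x,y,Z)], np.polyfit(y[m],x[m],1))
  m=(x>-.07)&(x<.07)&(y>-.12)&(y<.13)&(abs(Z-.13)<.008)
  A=np.c_[x[m],y[m],np.ones(m.sum())]; print(m.sum(),np.linalg.lstsq(A,Z[m],rcond=None)[0])
"
```

```text
28.95 [ 0.51631761 -0.03703716  0.24558627] [-0.32022527 -0.37006509  0.72087907]
1566 [-0.00322839 -0.00329138  0.12851312]
top15 162 [array([-0.0593, -0.0537, -0.0476]), array([-0.026 ,  0.0014,  0.0278]), array([0.1509, 0.1601, 0.1629])] [-0.00190541 -0.05361584]
6924 [0.00039068 0.00062774 0.12788049]
```

View pics/side15c.png

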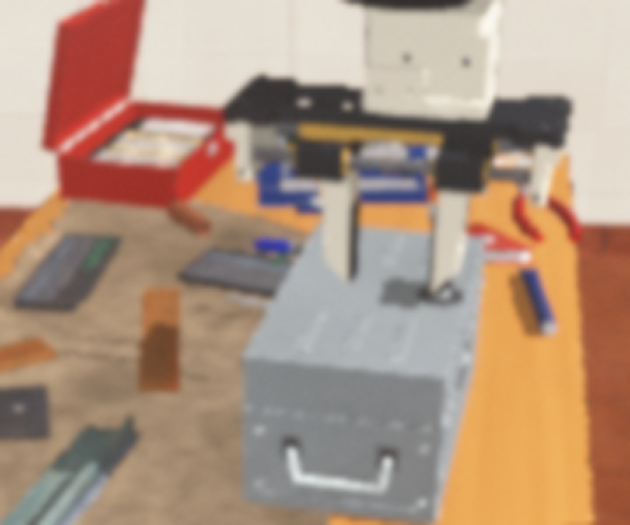

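View pics/top15c.png

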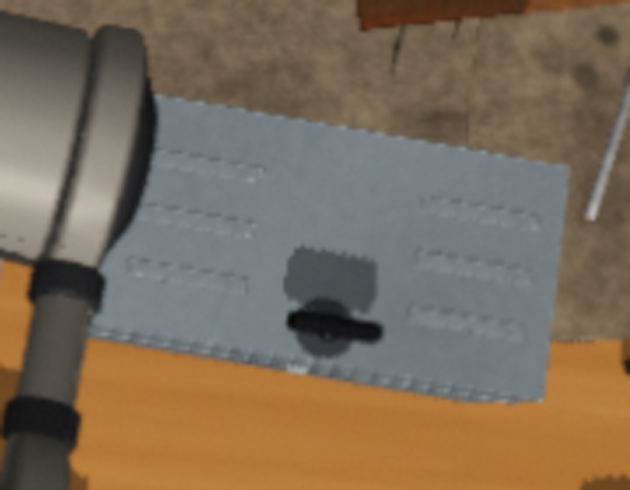

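The T-bar lies along the front edge (crop (290,320)–(382,332), slope to the edge ≈ −0.002 rad). The lid is flat at z=0.128 and the gripper is clear. Handing in.

```bash
python3 -c "
from cell import workorder
print(workorder.hand_in())"
```

```text
the job is handed in; nothing more can be done
None
```

The box is packed, shut and latched. I handed the job in at about 29 s; the hand-in reports no verdict.

1. **Pliers:** I laid them in the box with the nose towards the box's +y end. Their top measured z ≈ 0.025, which is right for lying flat on the floor. They sagged in the grip while carried and levelled out on the floor.
2. **Lid, opened further:** before fetching the tray I pushed the lid back to about 1.84 rad, so that the gripper would clear the latch tongue.
3. **Tray:** I carried it level and set it down slowly onto its ledges. Its floor measured z = 0.040, as expected. I saw all three tips in the tray on lifting. After seating, the pictures showed two; the third was hidden by the arm.
4. **Lid and T-handle:** I pushed the lid shut from behind and turned the T-handle clockwise, with the gripper going through about 1.59 rad.

In the last top picture the lid is flat at z = 0.128 with a slope under 0.001. The bar lies along the front edge within about 0.002 rad, and the gripper is clear of everything. The side camera read a lid slope of −0.003, within its calibration error. No check failed, though I could not look inside the box again once the lid was shut.

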